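# Put the fallen polish bottles back in their rack

## Task

The rack's gate was left open and the polish bottles have fallen out onto the bench. Stand every fallen bottle upright on the floor of the rack, in the lane where the bottle of its own cap colour is still standing; when all are in, and only then, slide the gate fully shut. Leave the two bottles already in the rack standing in their lanes and do not disturb the other things on the bench.

Things in the scene. Friction and masses are not known exactly. Their poses are not given: they have to be found in the camera images.
- red_1: square white bottle, red screw cap and red band; 44 x 44 mm, 108 mm tall: body 80 mm, then a round cap 32 mm across (82 to 108 mm). About 0.22 kg. Origin: centre of its base; z runs from base to cap. At the start it lies on a flat side on the bench (axis 22 mm up), cap roughly to the left (+y). May be absent.
- red_2: square white bottle, red screw cap and red band; 44 x 44 mm, 108 mm tall: body 80 mm, then a round cap 32 mm across (82 to 108 mm). About 0.22 kg. Origin: centre of its base; z runs from base to cap. At the start it lies on a flat side on the bench (axis 22 mm up), cap roughly to the left (+y). May be absent.
- blue_1: square white bottle, blue screw cap and blue band; 44 x 44 mm, 108 mm tall: body 80 mm, then a round cap 32 mm across (82 to 108 mm). About 0.22 kg. Origin: centre of its base; z runs from base to cap. At the start it lies on a flat side on the bench (axis 22 mm up), cap roughly to the left (+y). May be absent.
- blue_2: square white bottle, blue screw cap and blue band; 44 x 44 mm, 108 mm tall: body 80 mm, then a round cap 32 mm across (82 to 108 mm). About 0.22 kg. Origin: centre of its base; z runs from base to cap. At the start it lies on a flat side on the bench (axis 22 mm up), cap roughly to the left (+y). May be absent.
- red_standing: square white bottle, red screw cap and red band; 44 x 44 mm, 108 mm tall: body 80 mm, then a round cap 32 mm across (82 to 108 mm). About 0.22 kg. Origin: centre of its base; z runs from base to cap. At the start it stands at the closed end (nearest the robot) of one of the two lanes, and so marks the red lane; which lane varies.
- blue_standing: square white bottle, blue screw cap and blue band; 44 x 44 mm, 108 mm tall: body 80 mm, then a round cap 32 mm across (82 to 108 mm). About 0.22 kg. Origin: centre of its base; z runs from base to cap. At the start it stands at the closed end (nearest the robot) of one of the two lanes, and so marks the blue lane; which lane varies.
- rack: fixed wooden rack 290 (x) x 210 (y) mm, open on top. Origin: centre of underside; x along its two lanes, towards the robot; y to the robot's right. Floor 12 mm thick. Lanes centred at y = +65 and -65 mm, 56 mm wide between outer rails 10 mm and a middle divider 74 mm wide, tops 32 mm up. Back stop: inner face x = 135 mm, top 42 mm up. Mouths (x = -145 mm) open. Room for four per lane.
- lane_right (a point): middle of the lane on the robot's right, on its floor (rack x = 0, y = +65 mm, 12 mm up); axes as the rack's.
- lane_left (a point): middle of the lane on the robot's left, on its floor (rack x = 0, y = -65 mm, 12 mm up); axes as the rack's.
- gate_knob (a point): centre of the top (80 mm up) of the gate's black grip, an upright post 14 (rack x) x 16 (rack y) mm, 70 mm tall, at rack x = -156 mm. It joins two brass panels 56 mm wide, 8 mm thick, tops 41 mm up, centred 65 mm to each side of it along rack y. Post before the left lane when open, before the rack's middle when shut.
- gate (a joint): position of the sliding gate along rack +y (to the robot's right), m: 0 fully open, 0.065 fully shut (its panels across both lane mouths). At the start 0 to 0.02. It slides with about 1.5 N of friction and stays where it is left.
- bench_block: bystander: steel bench block 100 x 100 x 24 mm beyond the work, origin under its centre.
- chasing_hammer: bystander: hammer, 220 mm long, lying beyond the work, origin under its middle.
- pitch_bowl: bystander: dark steel bowl, 130 mm across, 50 mm high, near the robot on its right, origin under its centre.
- silver_cup: bystander: small silver cup, 64 mm across, 70 mm high, at the right edge of the work, origin under its centre.
Not all that is in view belongs to the job. Leave any black or turquoise look-alike of the red_2 alone.

How it is judged:
On the way, in this order (a step that is already met when the one before it is completed fails the run):
1. with the gate still open, every fallen bottle stands upright in the lane of its own colour (angle between each of red_1, red_2, blue_1, blue_2's own z axis and vertical below 0.1 rad and z of red_1 in the frame of rack between 0.006 and 0.018 m and x of red_1 in the frame of rack between -0.145 and 0.135 m and linear speed of each of red_1, red_2, blue_1, blue_2 below 0.03 m/s and ((y of red_standing in the frame of rack above 0 m and y of red_1 in the frame of rack between 0.053 and 0.077 m) or (y of red_standing in the frame of rack below 0 m and y of red_1 in the frame of rack between -0.077 and -0.053 m)) and z of red_2 in the frame of rack between 0.006 and 0.018 m and x of red_2 in the frame of rack between -0.145 and 0.135 m and ((y of red_standing in the frame of rack above 0 m and y of red_2 in the frame of rack between 0.053 and 0.077 m) or (y of red_standing in the frame of rack below 0 m and y of red_2 in the frame of rack between -0.077 and -0.053 m)) and z of blue_1 in the frame of rack between 0.006 and 0.018 m and x of blue_1 in the frame of rack between -0.145 and 0.135 m and ((y of blue_standing in the frame of rack above 0 m and y of blue_1 in the frame of rack between 0.053 and 0.077 m) or (y of blue_standing in the frame of rack below 0 m and y of blue_1 in the frame of rack between -0.077 and -0.053 m)) and z of blue_2 in the frame of rack between 0.006 and 0.018 m and x of blue_2 in the frame of rack between -0.145 and 0.135 m and ((y of blue_standing in the frame of rack above 0 m and y of blue_2 in the frame of rack between 0.053 and 0.077 m) or (y of blue_standing in the frame of rack below 0 m and y of blue_2 in the frame of rack between -0.077 and -0.053 m)) and contact force between the fingers and red_1 below 0.1 N and contact force between the fingers and red_2 below 0.1 N and contact force between the fingers and blue_1 below 0.1 N and contact force between the fingers and blue_2 below 0.1 N and value of joint gate below 0.045 m), for 0.3 s.
2. then the gate is slid fully shut (value of joint gate above 0.058 m), for 0.2 s.
At the end, for the whole second after the job is handed in: Every bottle, the two that never fell included, stands upright (tilt under 0.1 rad) and at rest on the rack's floor in the lane of its colour (within 12 mm of the lane's middle line), as marked by the bottles that stood there at the start, and the gate is shut to within 7 mm (angle between each of red_1, red_2, blue_1, blue_2, red_standing, blue_standing's own z axis and vertical below 0.1 rad and z of red_1 in the frame of rack between 0.006 and 0.018 m and x of red_1 in the frame of rack between -0.145 and 0.135 m and linear speed of each of red_1, red_2, blue_1, blue_2, red_standing, blue_standing below 0.03 m/s and ((y of red_standing in the frame of rack above 0 m and y of red_1 in the frame of rack between 0.053 and 0.077 m) or (y of red_standing in the frame of rack below 0 m and y of red_1 in the frame of rack between -0.077 and -0.053 m)) and z of red_2 in the frame of rack between 0.006 and 0.018 m and x of red_2 in the frame of rack between -0.145 and 0.135 m and ((y of red_standing in the frame of rack above 0 m and y of red_2 in the frame of rack between 0.053 and 0.077 m) or (y of red_standing in the frame of rack below 0 m and y of red_2 in the frame of rack between -0.077 and -0.053 m)) and z of blue_1 in the frame of rack between 0.006 and 0.018 m and x of blue_1 in the frame of rack between -0.145 and 0.135 m and ((y of blue_standing in the frame of rack above 0 m and y of blue_1 in the frame of rack between 0.053 and 0.077 m) or (y of blue_standing in the frame of rack below 0 m and y of blue_1 in the frame of rack between -0.077 and -0.053 m)) and z of blue_2 in the frame of rack between 0.006 and 0.018 m and x of blue_2 in the frame of rack between -0.145 and 0.135 m and ((y of blue_standing in the frame of rack above 0 m and y of blue_2 in the frame of rack between 0.053 and 0.077 m) or (y of blue_standing in the frame of rack below 0 m and y of blue_2 in the frame of rack between -0.077 and -0.053 m)) and z of red_standing in the frame of rack between 0.006 and 0.018 m and x of red_standing in the frame of rack between -0.145 and 0.135 m and ((y of red_standing in the frame of rack above 0 m and y of red_standing in the frame of rack between 0.053 and 0.077 m) or (y of red_standing in the frame of rack below 0 m and y of red_standing in the frame of rack between -0.077 and -0.053 m)) and z of blue_standing in the frame of rack between 0.006 and 0.018 m and x of blue_standing in the frame of rack between -0.145 and 0.135 m and ((y of blue_standing in the frame of rack above 0 m and y of blue_standing in the frame of rack between 0.053 and 0.077 m) or (y of blue_standing in the frame of rack below 0 m and y of blue_standing in the frame of rack between -0.077 and -0.053 m)) and ((y of red_standing in the frame of rack above 0 m and y of blue_standing in the frame of rack below 0 m) or (y of red_standing in the frame of rack below 0 m and y of blue_standing in the frame of rack above 0 m)) and value of joint gate above 0.058 m); the robot touches nothing.
It fails at once if the bench block is moved by more than 30 mm (distance of bench_block from where it was at the start of the episode above 0.03 m).
It fails at once if the chasing hammer is moved by more than 30 mm (distance of chasing_hammer from where it was at the start of the episode above 0.03 m).
It fails at once if the pitch bowl is moved by more than 30 mm (distance of pitch_bowl from where it was at the start of the episode above 0.03 m).
It fails at once if the silver cup is moved by more than 30 mm (distance of silver_cup from where it was at the start of the episode above 0.03 m).
It fails at once if one of the two bottles that stood in the rack is carried over to the other's lane (y of each of red_standing, blue_standing in the frame of rack above 0 m or y of each of red_standing, blue_standing in the frame of rack below 0 m).
Of red_1, red_2, blue_1, blue_2 only 3 to 4 are there at a start; the rules pass over those that are not, and their reading is None.
At some moment in a run one of red_1, red_2, blue_1, blue_2 may be knocked a few centimetres aside while the robot is not near it.
Once in a run the grip may slacken for a moment while it holds something.
It also fails if it takes over 210 s, if anything falls off the work surface, if the arm or the gripper's body presses on something with over 40 N, if the wrist force passes 120 N, or if a joint passes its speed limit or range.

## Robot

A 6-joint arm with a two-finger parallel gripper is mounted at the origin on the work surface. World frame = base frame: x ahead of the robot, y to its left, z up, the work surface at z = 0. Lengths are in m, angles in rad, forces in N, time in s.
With the tool pointing down it reaches from about 0.275 to 0.75 m from the base axis. Payload 10.2 kg.
Tool frame: the origin (TCP) lies on the front face of the gripper's body, between the roots of the fingers; the fingertips stand 64 mm ahead of it and the grasp point (between the pads) lies 45 mm ahead of it; z points along the fingers, y is the line along which they close (so a half turn about z gives the same grasp; the last joint's range is limited). The gripper opens to 88 mm and grips with 3 to 60 N. Pads are 18 mm wide; open, the fingers measure 123 mm over their backs; the gripper's body (75 mm by 187 mm) begins 45 mm behind the grasp point.
Start: joints at [1.103, 0.313, 1.498, -0, 1.331, -0.223], TCP at [0.127, 0.509, 0.303] pointing down, gripper open.
Joint ranges: [-2.94, 2.94], [-0.97, 2.17], [0.19, 2.56], [-1.23, 4.37], [0.02, 3.11], [-2.88, 2.88]. Speed limits (rad/s): [2.39, 2.39, 3.01, 3.14, 3.14, 3.14].

## Interface

Orientations are given as a 3x3 rotation matrix whose columns are the frame's x, y, z axes.
In Python, from workcell import robot gives the robot as it stands. The module is installed in compiled form; this text tells all that it offers.
- The arm moves only by the shell command python3 -m pendant 'ROWS' [FORCE]. ROWS is JSON, a list of rows, each an object with "travel": the shift along the tool's x, y, z in cm, a list of three; "yaw": the turn about the tool's z in degrees; "hand": the opening, from 0 (shut) to 1 (fully open). In form: [{"travel": [tx, ty, tz], "yaw": yaw, "hand": hand}, ...]. A call has 1 to 8 rows; each row shifts and turns the commanded pose from where the row before left it, along the tool's axes as they then stand; what a row does not reach is not made up. A row lasts 1/8 s, in which the tool goes at most 62.5 mm and 10.7 degrees, less where a joint would pass 70% of its speed; a pose out of reach is approached as far as the arm can. A call is refused whole if a number of a shift passes 6.25 or a number of a turn 10.7, either way. A call with a gripper value outside its range is refused whole. The fingers move at their own pace and stop on an object; FORCE is the grip in N (left out, the last holds). Time passes only in rows, so rows that do not move let the fingers close. It gives the time, the measured TCP pose, the force, the opening and the grip force at its end, in the units of the state.
- robot.get_state(): the state, without advancing time (a new reading comes with each control period).
- robot.get_image(name): name is "scene" or "side" or "wrist"; returns the picture (400x640x3 uint8, blue, green, red); there is no depth.
- robot.calibration(name): a dict with "fx", "fy", "cx", "cy" (pixels), "R" (3x3) and "t" (3): a world point X has camera coordinates R X + t; the wrist camera has in their place "mount" (4x4, takes a point from camera to tool coordinates, whose origin is the TCP and whose axes are the flange's). Camera axes: x right, y down, z forward; pixel columns grow to the right and rows downward; lengths in m; the calibration is good to about 2 mm. A picture is of the moment at which its call begins: read the wrist's pose just before it. calibration takes no time and is no camera call.
- robot.finish_job(): hands the job in; it is judged then, once.
The state is a dict: "time": time; "q": joint angles; "joint_velocities": joint speeds; "effort": joint torques, N m; "tool_pos": TCP position; "ee_rot": TCP orientation; "force": force on the tool from outside, world axes, zero at the start; "torque": the same for the moment, N m; "finger_gap": finger opening in m; "gripper_force": force on a finger pad.
Only numpy, scipy, OpenCV 4.12 (cv2) and the standard library are available. Lean on these libraries where they do the work, as an engineer would, in place of code of your own. Each camera call takes 0.05 s, during which the arm holds its last target. There are 200 camera calls.

## Working session

There is one attempt and no reset: what is moved stays moved. The work goes in short steps, Python scripts to look and compute and a shell command to move; the robot and the scene stay as the last step left them, time stands still between calls to the robot, and variables do not carry over. Pictures are saved under pics/ and viewed, at most 14 in all, crops included, and the job is handed in when it is done.

```bash
mkdir -p pics; cat > h.py <<'E'
import numpy as np, cv2
from workcell import robot
def save(n,f): 
    im=robot.get_image(n); cv2.imwrite('pics/'+f,im); return im
def ray(n,u,v,st=None):
    c=robot.calibration(n); d=np.array([(u-c['cx'])/c['fx'],(v-c['cy'])/c['fy'],1.])
    if 'mount' in c:
        st=st or robot.get_state(); M=np.array(c['mount']); R=np.array(st['ee_rot'])@M[:3,:3]
        o=np.array(st['tool_pos'])+np.array(st['ee_rot'])@M[:3,3]; return o,R@d
    R=np.array(c['R']); return -R.T@np.array(c['t']),R.T@d
def onz(n,u,v,z,st=None):
    o,d=ray(n,u,v,st); return o+d*(z-o[2])/d[2]
def proj(n,X):
    c=robot.calibration(n); p=np.array(c['R'])@np.array(X)+np.array(c['t']); return p[:2]/p[2]*[c['fx'],c['fy']]+[c['cx'],c['cy']]
E
python3 - <<'E'
from h import *
s=robot.get_state();print({k:np.round(v,3).tolist() for k,v in s.items()})
for n in('scene','side','wrist'):
    save(n,n+'0.png')
    c=robot.calibration(n);print(n,{k:np.round(v,3).tolist() for k,v in c.items()})
E
```

```text
{'time': 0.0, 'q': [1.103, 0.313, 1.498, -0.0, 1.331, -0.223], 'joint_velocities': [-0.0, 0.0, 0.0, 0.001, -0.001, -0.0], 'effort': [0.002, -40.222, -25.227, 0.07, 0.035, -0.0], 'tool_pos': [0.127, 0.509, 0.302], 'ee_rot': [[-0.97, 0.242, -0.001], [0.242, 0.97, -0.001], [0.0, -0.001, -1.0]], 'force': [-0.108, 0.171, -0.586], 'torque': [0.051, -0.055, 0.014], 'gripper_force': 0.0, 'finger_gap': 0.088}
scene {'fx': 409.547, 'fy': 409.547, 'cx': 308.368, 'cy': 203.877, 'R': [[-0.018, 1.0, 0.007], [0.829, 0.019, -0.559], [-0.559, -0.004, -0.829]], 't': [0.114, -0.386, 1.61]}
side {'fx': 411.058, 'fy': 411.058, 'cx': 317.801, 'cy': 197.54, 'R': [[0.919, -0.394, 0.016], [-0.297, -0.719, -0.628], [0.259, 0.573, -0.778]], 't': [-0.526, 0.115, 1.077]}
wrist {'fx': 324.946, 'fy': 324.946, 'cx': 315.362, 'cy': 199.45, 'mount': [[-0.0, -0.948, -0.319, 0.084], [1.0, 0.0, -0.001, 0.0], [0.001, -0.319, 0.948, -0.08], [0.0, 0.0, 0.0, 1.0]]}
```

View pics/scene0.png

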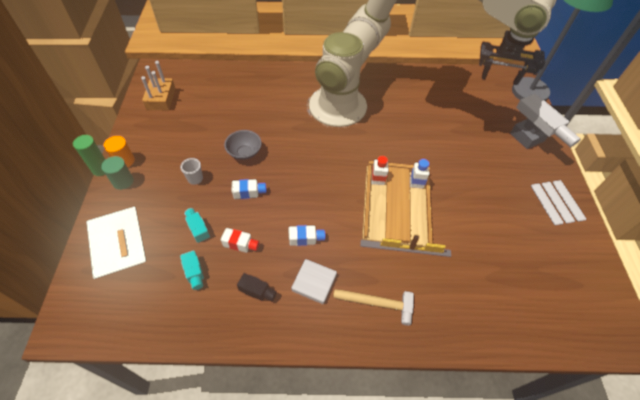

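View pics/side0.png

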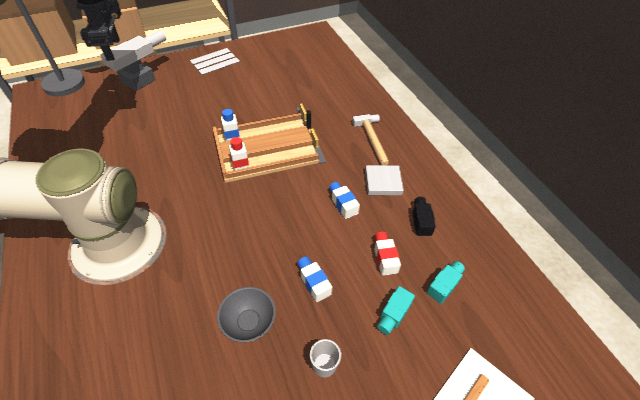

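```bash
cat >> h.py <<'E'
def blobs(im,col,amin=6):
    h=cv2.cvtColor(im,cv2.COLOR_BGR2HSV); H,S,V=cv2.split(h)
    m=((H<7)|(H>173)) if col=='red' else ((H>104)&(H<128))
    m=(m&(S>150)&(V>70)).astype(np.uint8)
    n,_,st,ce=cv2.connectedComponentsWithStats(m)
    return [(int(st[i,4]),ce[i].round(1).tolist(),st[i,:4].tolist()) for i in range(1,n) if st[i,4]>=amin]
E
python3 - <<'E'
from h import *
for n in('scene','side'):
    im=cv2.imread(f'pics/{n}0.png')
    for c in('red','blue'):
        print(n,c)
        for a,ce,bb in blobs(im,c):
            if n=='scene' and not(150<ce[0]<460 and ce[1]>140): continue
            print(a,ce,bb,onz(n,*ce,.03).round(3),onz(n,*ce,.112).round(3))
im=cv2.imread('pics/scene0.png')
cv2.imwrite('pics/c1.png',cv2.resize(im[140:300,180:460],None,fx=2.8,fy=2.8,interpolation=cv2.INTER_CUBIC))
E
```

```text
scene red
88 [382.0, 160.7] [378, 156, 10, 11] [0.303 0.145 0.03 ] [0.372 0.127 0.112]
47 [378.8, 178.0] [373, 176, 13, 5] [0.378 0.128 0.03 ] [0.442 0.111 0.112]
156 [234.1, 238.9] [229, 229, 13, 22] [ 0.621 -0.328  0.03 ] [ 0.666 -0.311  0.112]
99 [253.4, 244.4] [249, 239, 10, 12] [ 0.639 -0.268  0.03 ] [ 0.683 -0.255  0.112]
scene blue
32 [423.5, 163.0] [420, 161, 8, 5] [0.309 0.288 0.03 ] [0.378 0.259 0.112]
64 [243.4, 185.8] [241, 181, 6, 11] [ 0.421 -0.321  0.03 ] [ 0.482 -0.305  0.112]
39 [261.6, 187.1] [259, 184, 6, 7] [ 0.425 -0.261  0.03 ] [ 0.485 -0.249  0.112]
78 [301.1, 232.3] [298, 227, 7, 12] [ 0.594 -0.126  0.03 ] [ 0.641 -0.124  0.112]
33 [320.3, 233.5] [318, 231, 6, 6] [ 0.597 -0.067  0.03 ] [ 0.644 -0.07   0.112]
side red
122 [236.3, 143.0] [231, 137, 11, 13] [0.387 0.21  0.03 ] [0.373 0.122 0.112]
106 [240.1, 162.7] [232, 158, 17, 10] [0.374 0.124 0.03 ] [0.361 0.044 0.112]
102 [380.7, 235.5] [374, 231, 15, 10] [ 0.636 -0.265  0.03 ] [ 0.599 -0.309  0.112]
234 [386.4, 254.0] [376, 247, 24, 21] [ 0.622 -0.32   0.03 ] [ 0.587 -0.358  0.112]
side blue
103 [227.6, 114.4] [223, 109, 10, 12] [0.398 0.352 0.03 ] [0.384 0.251 0.112]
88 [231.4, 133.7] [225, 130, 14, 9] [0.384 0.256 0.03 ] [0.371 0.164 0.112]
58 [334.2, 185.6] [330, 182, 11, 9] [ 0.595 -0.064  0.03 ] [ 0.562 -0.127  0.112]
165 [343.7, 199.3] [336, 192, 19, 21] [ 0.599 -0.12   0.03 ] [ 0.565 -0.177  0.112]
99 [303.5, 261.8] [298, 257, 13, 12] [ 0.422 -0.26   0.03 ] [ 0.405 -0.305  0.112]
229 [314.7, 279.0] [306, 270, 21, 23] [ 0.429 -0.314  0.03 ] [ 0.412 -0.354  0.112]
```

View pics/c1.png

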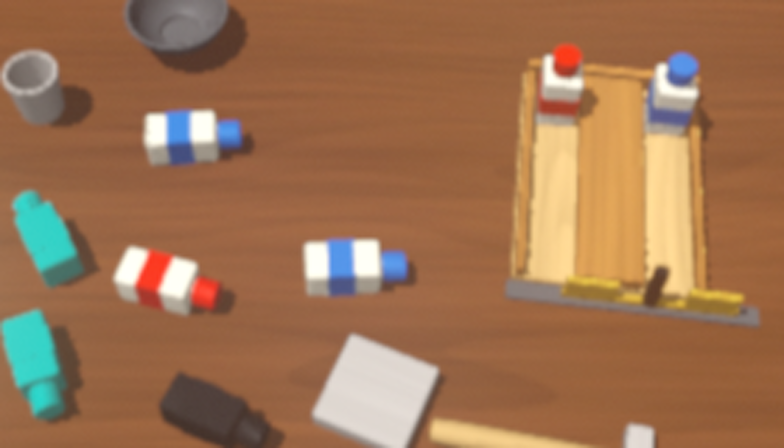

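Candidates: red lying at (240,240); blue lying at (249,189) and (307,235). Not wanted: turquoise at (196,225) and (192,270), black at (256,287), standing red (380,170) and standing blue (421,175). Three bottles have fallen. Red lane is the robot's right, blue lane its left. The gate is open, with its post near (414,242).

```bash
python3 -m pendant '[{"travel":[0,0,0],"yaw":9.5,"hand":1},{"travel":[0,0,0],"yaw":9.5,"hand":1},{"travel":[0,0,0],"yaw":9.5,"hand":1},{"travel":[0,0,0],"yaw":9.5,"hand":1},{"travel":[0,0,0],"yaw":9.5,"hand":1},{"travel":[0,0,0],"yaw":9.5,"hand":1},{"travel":[0,0,0],"yaw":9.5,"hand":1},{"travel":[0,0,0],"yaw":9.5,"hand":1}]' 10
python3 -m pendant '[{"travel":[-4.2,3.2,0],"yaw":0,"hand":1},{"travel":[-4.2,3.2,0],"yaw":0,"hand":1},{"travel":[-4.2,3.2,0],"yaw":0,"hand":1},{"travel":[-4.2,3.2,0],"yaw":0,"hand":1},{"travel":[-4.2,3.2,0],"yaw":0,"hand":1},{"travel":[-4.2,3.2,0],"yaw":0,"hand":1},{"travel":[-4.2,3.2,0],"yaw":0,"hand":1},{"travel":[0,0,0],"yaw":0,"hand":1}]'
python3 - <<'E'
from h import *
s=robot.get_state();print(np.round(s['tool_pos'],3),np.round(s['ee_rot'],3).tolist(),s['time'],s['force'])
save('wrist','w1.png')
E
```

```text
time: 1.15
tool_pos: [0.1272, 0.5093, 0.3025]
ee_rot: [[0.006, 1.0, -0.0], [1.0, -0.006, -0.001], [-0.001, -0.0, -1.0]]
force: [0.4, -0.1, 0.5]
finger_gap: 0.0881
gripper_force: 0.0
time: 2.15
tool_pos: [0.3525, 0.2131, 0.3025]
ee_rot: [[0.005, 1.0, -0.0], [1.0, -0.005, -0.0], [-0.0, -0.0, -1.0]]
force: [-0.5, 0.7, 0.7]
finger_gap: 0.0881
gripper_force: 0.0
[0.353 0.213 0.303] [[0.005, 1.0, -0.0], [1.0, -0.005, -0.0], [-0.0, -0.0, -1.0]] 2.15 [-0.53570722  0.6793795   0.72407852]
```

View pics/w1.png

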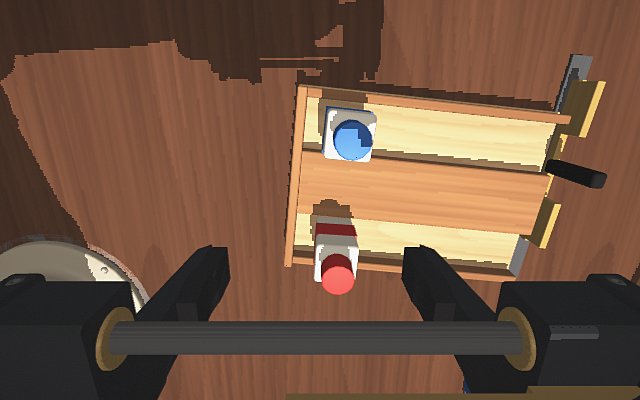

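```bash
python3 - <<'E'
from h import *
s=robot.get_state()
for nm,u,v,z in [('divU0',302,150,.032),('divU1',549,173,.032),('divL0',300,213,.032),('divL1',545,237,.032),('railU1 far outer',570,117,.032),('railU0 outer',297,86,.037),('bluecap',351,139,.12),('redcap',338,281,.12),('post top',600,181,.08)]:
    print(nm,onz('wrist',u,v,z,s).round(4))
E
```

```text
divU0 [0.3366 0.236  0.032 ]
divU1 [0.6101 0.2094 0.032 ]
divL0 [0.3331 0.1629 0.032 ]
divL1 [0.623  0.1315 0.032 ]
railU1 far outer [0.6185 0.2698 0.032 ]
railU0 outer [0.3329 0.3015 0.037 ]
bluecap [0.3798 0.2602 0.12  ]
redcap [0.3718 0.1287 0.12  ]
post top [0.6257 0.2134 0.08  ]
```

The wrist view shows the rack at about 6° of rotation. Its caps are blue at (351,139) and red at (338,281), and the gate post is at (600,181). Lane positions agree with the given sizes. Moving over blue at scene (307,235).

```bash
python3 -m pendant '[{"travel":[-4.4,4.1,0],"yaw":0,"hand":1},{"travel":[-4.4,4.1,0],"yaw":0,"hand":1},{"travel":[-4.4,4.1,0],"yaw":0,"hand":1},{"travel":[-4.4,4.1,0],"yaw":0,"hand":1},{"travel":[-4.4,4.1,0],"yaw":0,"hand":1},{"travel":[-4.4,4.1,2],"yaw":0,"hand":1},{"travel":[0,0,2],"yaw":0,"hand":1},{"travel":[0,0,0],"yaw":0,"hand":1}]' 10
cat >> h.py <<'E'
def look(f,z=.025,cols=('blue','red')):
    s=robot.get_state();print(np.round(s['tool_pos'],4),np.round(np.array(s['ee_rot'])[:,1],3),round(s['time'],2),np.round(s['force'],1),round(s['finger_gap'],4))
    im=save('wrist',f)
    for c in cols:
        for a,ce,bb in blobs(im,c,60):
            print(c,a,ce,bb,onz('wrist',*ce,z,s).round(4))
E
python3 -c "
from h import *
look('w2.png')"
```

```text
time: 3.2
tool_pos: [0.5961, -0.0468, 0.2613]
ee_rot: [[-0.001, 1.0, -0.004], [1.0, 0.001, 0.001], [0.001, -0.004, -1.0]]
force: [0.2, 0.1, 0.1]
finger_gap: 0.0882
gripper_force: 0.0
[ 0.5961 -0.0468  0.2613] [ 1.     0.001 -0.004] 3.2 [0.2 0.1 0.1] 0.0882
blue 693 [316.8, 195.6] [302, 182, 31, 31] [ 0.5963 -0.0658  0.025 ]
blue 76 [179.6, 358.3] [173, 355, 15, 9] [ 0.4276 -0.2768  0.025 ]
blue 701 [188.8, 388.3] [160, 359, 51, 41] [ 0.433  -0.3253  0.025 ]
red 228 [50.6, 1.7] [15, 0, 59, 7] [0.368  0.1082 0.025 ]
red 309 [346.8, 360.8] [334, 355, 27, 15] [ 0.6337 -0.2799  0.025 ]
red 189 [321.5, 384.0] [316, 363, 26, 31] [ 0.6028 -0.3173  0.025 ]
```

View pics/w2.png

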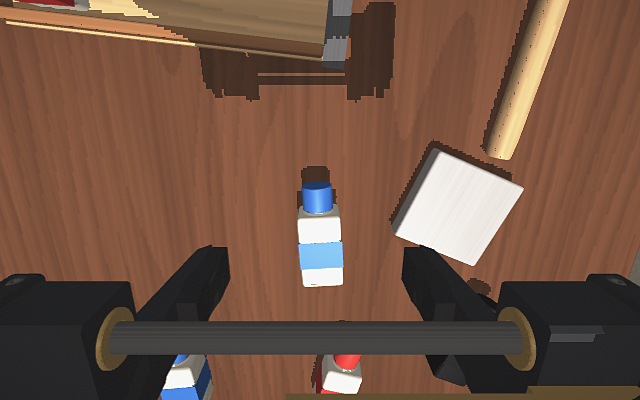

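```bash
python3 - <<'E'
from h import *
s=robot.get_state()
for nm,u,v,z in [('baseTop',322,286,.044),('shoulderTop',319,208,.044),('capendTop',316,188,.038),('capendBot',316,182,.006),('bandhi',321,242,.044)]:
    print(nm,onz('wrist',u,v,z,s).round(4))
E
```

```text
baseTop [ 0.6028 -0.1617  0.044 ]
shoulderTop [ 0.5992 -0.0731  0.044 ]
capendTop [ 0.5962 -0.0544  0.038 ]
capendBot [ 0.5963 -0.0572  0.006 ]
bandhi [ 0.6014 -0.1099  0.044 ]
```

```bash
python3 -m pendant '[{"travel":[-1.7,0,4],"yaw":-3.8,"hand":1},{"travel":[0,0,5],"yaw":0,"hand":1},{"travel":[0,0,5],"yaw":0,"hand":1},{"travel":[0,0,3.7],"yaw":0,"hand":1},{"travel":[0,0,1],"yaw":0,"hand":1},{"travel":[0,0,0],"yaw":0,"hand":1}]' 8
python3 -m pendant '[{"travel":[0,0,0],"yaw":0,"hand":0},{"travel":[0,0,0],"yaw":0,"hand":0},{"travel":[0,0,0],"yaw":0,"hand":0},{"travel":[0,0,0],"yaw":0,"hand":0},{"travel":[0,0,0],"yaw":0,"hand":0},{"travel":[0,0,0],"yaw":0,"hand":0},{"travel":[0,0,0],"yaw":0,"hand":0},{"travel":[0,0,0],"yaw":0,"hand":0}]' 8
```

```text
time: 4.0
tool_pos: [0.597, -0.0648, 0.0773]
ee_rot: [[-0.067, 0.998, 0.002], [0.998, 0.067, -0.0], [-0.001, 0.001, -1.0]]
force: [0.4, 0.0, -0.1]
finger_gap: 0.0885
gripper_force: 0.0
time: 5.0
tool_pos: [0.5964, -0.0653, 0.076]
ee_rot: [[-0.066, 0.998, -0.0], [0.998, 0.066, -0.0], [-0.0, -0.0, -1.0]]
force: [-0.0, 0.4, -0.7]
finger_gap: 0.0319
gripper_force: 8.0
```

```bash
python3 -m pendant '[{"travel":[0,0,-1.5],"yaw":0,"hand":0},{"travel":[-0.5,0,-1.5],"yaw":0,"hand":0},{"travel":[-1,0,-1.5],"yaw":0,"hand":0},{"travel":[-1,0,-1.5],"yaw":0,"hand":0},{"travel":[-1,0,-1.5],"yaw":0,"hand":0},{"travel":[-1,0,-1],"yaw":0,"hand":0},{"travel":[-1,0,-1],"yaw":0,"hand":0},{"travel":[0,0,0],"yaw":0,"hand":0}]' 8
python3 - <<'E'
from h import *
im=save('side','s1.png'); im2=save('scene','s1b.png')
p=proj('side',[.595,-.11,.06]).astype(int);q=proj('scene',[.595,-.11,.06]).astype(int)
a=cv2.resize(im[p[1]-50:p[1]+50,p[0]-60:p[0]+60],None,fx=3.3,fy=3.3)
b=cv2.resize(im2[q[1]-50:q[1]+50,q[0]-60:q[0]+60],None,fx=3.3,fy=3.3)
cv2.imwrite('pics/s1c.png',np.hstack([a,b]))
E
```

```text
time: 6.0
tool_pos: [0.6002, -0.121, 0.1716]
ee_rot: [[-0.065, 0.998, 0.001], [0.998, 0.065, -0.0], [-0.001, 0.001, -1.0]]
force: [0.3, 1.1, -1.6]
finger_gap: 0.032
gripper_force: 8.0
```

View pics/s1c.png

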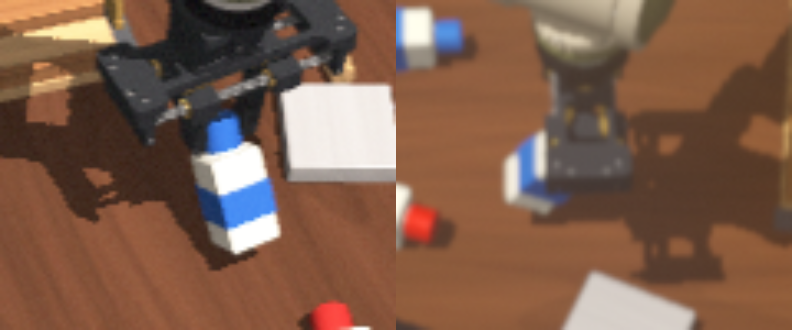

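```bash
python3 -m pendant '[{"travel":[0,0,0.5],"yaw":0,"hand":0},{"travel":[0,0,0.5],"yaw":0,"hand":0},{"travel":[0,0,0],"yaw":0,"hand":0},{"travel":[0,0,0],"yaw":0,"hand":0},{"travel":[0,0,0],"yaw":0,"hand":0},{"travel":[0,0,0],"yaw":0,"hand":0},{"travel":[0,0,0],"yaw":0,"hand":0},{"travel":[0,0,0],"yaw":0,"hand":0}]' 3
cat >> h.py <<'E'
def duo(f,X):
    o=[]
    for n in('side','scene'):
        im=robot.get_image(n); cv2.imwrite('pics/'+n+f,im); p=proj(n,X).astype(int)
        o.append(cv2.resize(im[p[1]-50:p[1]+50,p[0]-60:p[0]+60],None,fx=3.3,fy=3.3))
    cv2.imwrite('pics/'+f,np.hstack(o))
def tilt(col,X,n='side',R=45):
    # compare image angle of cap->band with that of a vertical line there
    im=robot.get_image(n); p=proj(n,X)
    b=[(a,np.array(c)) for a,c,_ in blobs(im,col,15) if np.linalg.norm(np.array(c)-p)<R]
    print('tilt',[(a,c.tolist()) for a,c in b],'expect cap',proj(n,[X[0],X[1],X[2]+.0]).round(1),'band if vertical',proj(n,[X[0],X[1],X[2]-.055]).round(1))
E
python3 - <<'E'
from h import *
s=robot.get_state();print(s['tool_pos'],s['force'],s['finger_gap'])
t=s['tool_pos'];tilt('blue',[t[0],t[1],t[2]-.054])
E
```

```text
time: 7.1
tool_pos: [0.6001, -0.1201, 0.161]
ee_rot: [[-0.066, 0.998, 0.0], [0.998, 0.066, -0.0], [-0.0, 0.0, -1.0]]
force: [0.4, -0.0, -0.1]
finger_gap: 0.0317
gripper_force: 3.0
[ 0.60005874 -0.12013316  0.16101704] [ 0.41230222 -0.04825293 -0.08802139] 0.031651406760520834
tilt [(106, [347.6, 182.3]), (100, [342.7, 198.8])] expect cap [346.2 181. ] band if vertical [344.7 194.2]
```

```bash
python3 - <<'E'
from h import *
duo('d1.png',[.6,-.12,.06])
E
```

```text
(no output)
```

View pics/d1.png

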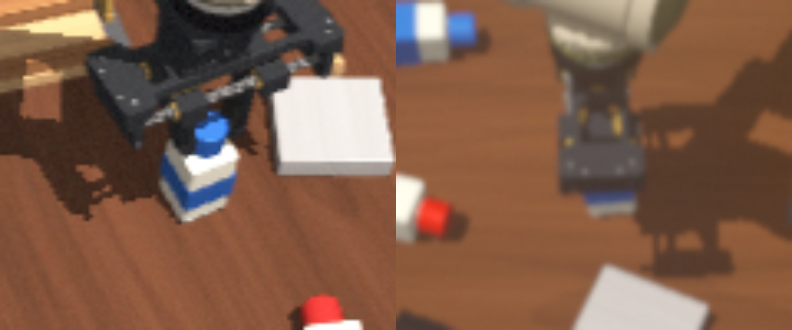

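The bottle now hangs upright in the grip (side crop, cap at about (210,135)). Next: firm the grip, lift, align with the rack and carry.

```bash
python3 -m pendant '[{"travel":[0,0,0],"yaw":0,"hand":0},{"travel":[0,0,0],"yaw":0,"hand":0},{"travel":[0,0,-1.5],"yaw":2,"hand":0},{"travel":[0,0,-1.5],"yaw":2,"hand":0},{"travel":[0,0,-1.5],"yaw":2,"hand":0},{"travel":[0,0,-1.5],"yaw":2,"hand":0},{"travel":[0,0,-0.5],"yaw":1.8,"hand":0},{"travel":[0,0,0],"yaw":0,"hand":0}]' 15
python3 -m pendant '[{"travel":[3,-1.6,0],"yaw":0,"hand":0},{"travel":[4.7,-2.5,0],"yaw":0,"hand":0},{"travel":[5,-2.6,0],"yaw":0,"hand":0},{"travel":[5,-2.6,0],"yaw":0,"hand":0},{"travel":[5,-2.6,0],"yaw":0,"hand":0},{"travel":[5,-2.6,0],"yaw":0,"hand":0},{"travel":[4.6,-2.4,0],"yaw":0,"hand":0},{"travel":[3.2,-1.7,0],"yaw":0,"hand":0}]' 15
python3 -m pendant '[{"travel":[0,0,0],"yaw":0,"hand":0},{"travel":[0,0,0],"yaw":0,"hand":0},{"travel":[0,0,0],"yaw":0,"hand":0}]'
python3 - <<'E'
from h import *
s=robot.get_state();t=s['tool_pos'];duo('d2.png',[t[0],t[1],t[2]-.1])
E
```

```text
time: 8.25
tool_pos: [0.6, -0.1201, 0.2262]
ee_rot: [[0.105, 0.994, 0.0], [0.994, -0.105, -0.0], [-0.0, 0.0, -1.0]]
force: [-0.3, 0.7, -2.8]
finger_gap: 0.0314
gripper_force: 15.0
time: 9.25
tool_pos: [0.4511, 0.2542, 0.2255]
ee_rot: [[0.103, 0.995, -0.001], [0.995, -0.103, -0.0], [-0.0, -0.001, -1.0]]
force: [0.1, -0.4, -2.0]
finger_gap: 0.0316
gripper_force: 15.0
time: 9.62
tool_pos: [0.4528, 0.2515, 0.2258]
ee_rot: [[0.106, 0.994, -0.0], [0.994, -0.106, -0.0], [-0.0, -0.0, -1.0]]
force: [-0.8, 0.5, -1.9]
finger_gap: 0.0317
gripper_force: 15.0
```

View pics/d2.png

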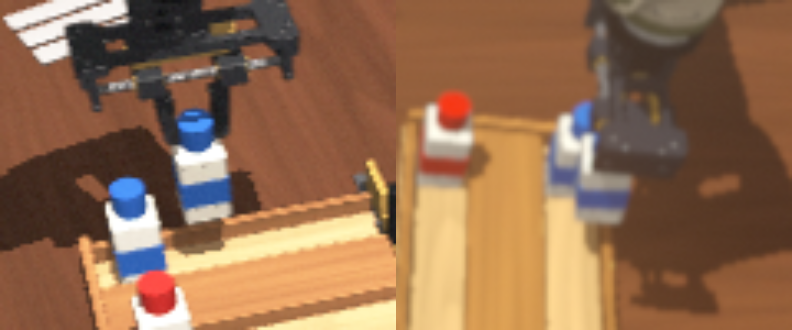

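```bash
python3 -m pendant '[{"travel":[0,0,1.5],"yaw":0,"hand":0},{"travel":[0,0,1.5],"yaw":0,"hand":0},{"travel":[0,0,1.2],"yaw":0,"hand":0},{"travel":[0,0,0.8],"yaw":0,"hand":0},{"travel":[0,0,0.5],"yaw":0,"hand":0},{"travel":[0,0,0],"yaw":0,"hand":0}]' 8
python3 -m pendant '[{"travel":[0,0,0.3],"yaw":0,"hand":0},{"travel":[0,0,0.2],"yaw":0,"hand":0},{"travel":[0,0,0],"yaw":0,"hand":0}]' 5
```

```text
time: 10.48
tool_pos: [0.4528, 0.2521, 0.1733]
ee_rot: [[0.104, 0.995, 0.002], [0.995, -0.104, -0.001], [-0.0, 0.002, -1.0]]
force: [-8.7, -7.0, 28.6]
finger_gap: 0.0317
gripper_force: 23.2
time: 10.85
tool_pos: [0.4534, 0.2517, 0.1725]
ee_rot: [[0.103, 0.995, 0.005], [0.995, -0.103, -0.002], [-0.001, 0.005, -1.0]]
force: [-20.8, -18.3, 68.6]
finger_gap: 0.0322
gripper_force: 38.9
```

```bash
python3 -m pendant '[{"travel":[0,0,-0.3],"yaw":0,"hand":0},{"travel":[0,0,-0.3],"yaw":0,"hand":0},{"travel":[0,0,0],"yaw":0,"hand":0}]' 8
python3 - <<'E'
from h import *
s=robot.get_state();t=s['tool_pos'];print(s['force'])
duo('d3.png',[t[0],t[1],.06])
E
```

```text
time: 11.22
tool_pos: [0.4526, 0.2524, 0.1736]
ee_rot: [[0.105, 0.995, 0.002], [0.995, -0.105, -0.0], [0.0, 0.002, -1.0]]
force: [-5.5, -4.9, 19.4]
finger_gap: 0.0318
gripper_force: 19.4
[-5.47581958 -4.90816904 19.3967972 ]
```

View pics/d3.png

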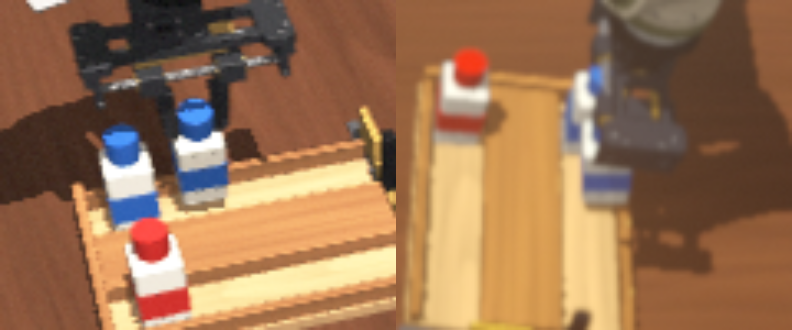

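```bash
python3 -m pendant '[{"travel":[0,0,-0.5],"yaw":0,"hand":0},{"travel":[0,0,-0.5],"yaw":0,"hand":0},{"travel":[0,0,-0.3],"yaw":0,"hand":0},{"travel":[0,0,0],"yaw":0,"hand":0}]' 8
cat >> h.py <<'E'
def tri(a,b):
    o1,d1=ray('side',*a);o2,d2=ray('scene',*b)
    d1/=np.linalg.norm(d1);d2/=np.linalg.norm(d2)
    k=np.linalg.lstsq(np.c_[d1,-d2],o2-o1,rcond=None)[0]
    p,q=o1+k[0]*d1,o2+k[1]*d2
    return ((p+q)/2).round(4),round(float(np.linalg.norm(p-q)),4)
E
python3 - <<'E'
from h import *
A=save('side','e1.png');B=save('scene','e2.png')
a=blobs(A,'blue',15);b=blobs(B,'blue',15)
a=[x for x in a if x[1][0]<300 and x[1][1]<220];b=[x for x in b if 380<x[1][0]<480 and x[1][1]>120]
print(*a,sep='\n');print(*b,sep='\n')
for x in a:
    for y in b:
        p,e=tri(x[1],y[1])
        if e<.015: print(x[1],y[1],p,e)
E
```

```text
time: 11.82
tool_pos: [0.4524, 0.2525, 0.185]
ee_rot: [[0.105, 0.994, 0.0], [0.994, -0.105, 0.0], [0.0, 0.0, -1.0]]
force: [-0.9, 0.4, -1.7]
finger_gap: 0.0314
gripper_force: 10.7
(112, [249.2, 103.7], [244, 98, 11, 13])
(107, [227.6, 114.3], [222, 109, 11, 12])
(75, [251.7, 122.0], [245, 119, 14, 7])
(87, [231.4, 133.8], [225, 130, 14, 9])
```

```bash
sed -i 's/(S>150)&(V>70)/(S>120)\&(V>40)/' h.py; python3 - <<'E'
from h import *
A=cv2.imread('pics/e1.png');B=cv2.imread('pics/e2.png')
b=blobs(B,'blue',8);b=[x for x in b if 380<x[1][0]<480 and x[1][1]>120]
print(*b,sep='\n')
for x in ([249.2,103.7],[227.6,114.3],[251.7,122],[231.4,133.8]):
    for y in b:
        p,e=tri(x,y[1])
        if e<.025: print(x,y[1],p,e)
print([onz('side',249.2,103.7,z).round(3).tolist() for z in(.11,.12,.13,.14,.15)])
cv2.imwrite('pics/d4.png',cv2.resize(B[140:230,350:470],None,fx=6,fy=6,interpolation=cv2.INTER_CUBIC))
E
```

```text
(24, [420.6, 163.2], [419, 160, 4, 7])
[249.2, 103.7] [420.6, 163.2] [0.439  0.2197 0.1691] 0.0235
[227.6, 114.3] [420.6, 163.2] [0.3828 0.2475 0.1157] 0.0009
[[0.459, 0.278, 0.11], [0.456, 0.265, 0.12], [0.453, 0.253, 0.13], [0.451, 0.24, 0.14], [0.448, 0.227, 0.15]]
```

View pics/d4.png

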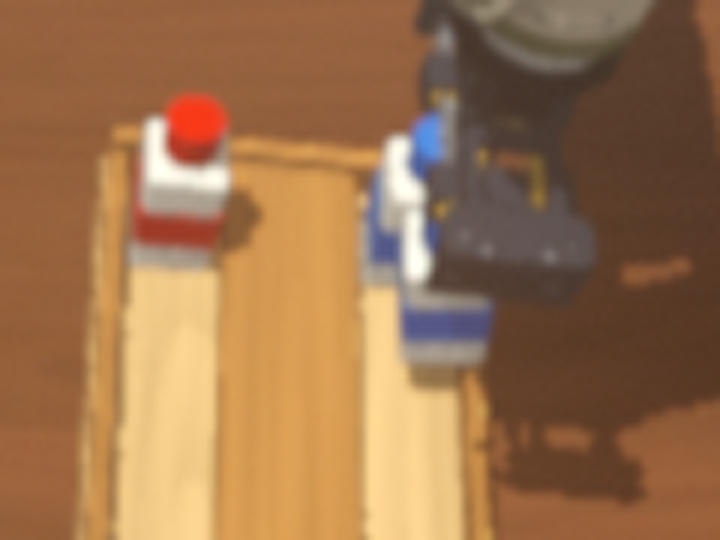

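```bash
python3 - <<'E'
from h import *
f=lambda u,v,z:onz('scene',350+u/6,140+v/6,z).round(4)
for z in(.03,.04,.05): print('held base L,R',z,f(402,360,z),f(487,362,z))
print('bandtop',f(403,310,.085),f(492,310,.085))
print('standing red base',f(130,265,.012),f(208,268,.012))
print('blue standing base L',f(362,280,.012))
print('lane left edges floor r=362',f(364,362,.032),f(464,362,.032),'red lane',f(118,362,.032),f(216,362,.012))
E
```

```text
held base L,R 0.03 [0.4651 0.2451 0.03  ] [0.4654 0.2908 0.03  ]
held base L,R 0.04 [0.4721 0.242  0.04  ] [0.4723 0.2872 0.04  ]
held base L,R 0.05 [0.479  0.2388 0.05  ] [0.4793 0.2837 0.05  ]
bandtop [0.4718 0.2323 0.085 ] [0.4707 0.2786 0.085 ]
standing red base [0.3911 0.1061 0.012 ] [0.3922 0.1498 0.012 ]
blue standing base L [0.3985 0.2355 0.012 ]
lane left edges floor r=362 [0.4683 0.2239 0.032 ] [0.467  0.2777 0.032 ] red lane [0.4713 0.0915 0.032 ] [0.4563 0.1487 0.012 ]
```

The held bottle's base hangs about 11 mm to +y: base corners at crop (402,360) and (487,362), against a lane edge at column 464. It was therefore resting on the outer rail, so I'll shift it inward before lowering.

```bash
python3 -m pendant '[{"travel":[-1.1,0,0],"yaw":0,"hand":0},{"travel":[0,0,0.6],"yaw":0,"hand":0},{"travel":[0,0,0.6],"yaw":0,"hand":0},{"travel":[0,0,0.5],"yaw":0,"hand":0},{"travel":[0,0,0],"yaw":0,"hand":0}]' 8
python3 -m pendant '[{"travel":[0,0,0.4],"yaw":0,"hand":0},{"travel":[0,0,0.3],"yaw":0,"hand":0},{"travel":[0,0,0],"yaw":0,"hand":0}]' 3
```

```text
time: 12.55
tool_pos: [0.451, 0.2415, 0.1675]
ee_rot: [[0.105, 0.994, -0.001], [0.994, -0.105, -0.0], [-0.0, -0.001, -1.0]]
force: [-0.4, 0.2, -2.5]
finger_gap: 0.0316
gripper_force: 9.3
time: 12.92
tool_pos: [0.4511, 0.2415, 0.1608]
ee_rot: [[0.105, 0.994, -0.0], [0.994, -0.105, -0.0], [-0.0, -0.0, -1.0]]
force: [-0.1, 0.7, -1.2]
finger_gap: 0.0313
gripper_force: 3.2
```

Inside the lane now, with no contact force. Next: straighten while lowering the last few millimetres.

```bash
python3 -m pendant '[{"travel":[0.3,0,0.2],"yaw":0,"hand":0},{"travel":[0.3,0,0.2],"yaw":0,"hand":0},{"travel":[0.3,0,0.2],"yaw":0,"hand":0},{"travel":[0,0,0.2],"yaw":0,"hand":0},{"travel":[0,0,0],"yaw":0,"hand":0}]' 3
python3 - <<'E'
from h import *
B=save('scene','e3.png');A=save('side','e4.png')
cv2.imwrite('pics/d5.png',np.hstack([cv2.resize(B[140:230,360:450],None,fx=4.4,fy=4.4,interpolation=cv2.INTER_CUBIC),cv2.resize(A[90:180,205:295],None,fx=4.4,fy=4.4,interpolation=cv2.INTER_CUBIC)]))
print([x for x in blobs(A,'blue',15) if x[1][0]<300 and x[1][1]<220])
E
```

```text
time: 13.55
tool_pos: [0.4531, 0.2525, 0.1565]
ee_rot: [[0.105, 0.994, 0.005], [0.994, -0.105, 0.005], [0.005, 0.005, -1.0]]
force: [-7.6, 8.6, 27.9]
finger_gap: 0.0333
gripper_force: 15.6
[(111, [250.0, 110.4], [245, 105, 11, 12]), (110, [227.5, 114.4], [222, 109, 11, 12]), (96, [252.9, 129.1], [245, 125, 16, 9]), (99, [231.5, 133.6], [224, 129, 15, 10])]
```

View pics/d5.png

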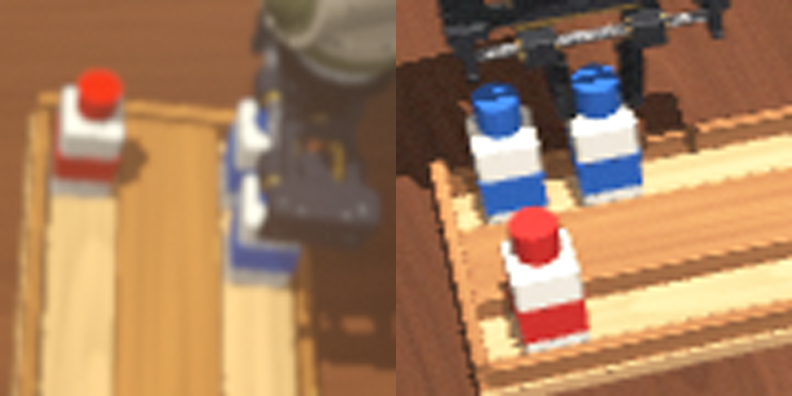

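```bash
python3 -m pendant '[{"travel":[0,0,-0.3],"yaw":0,"hand":0},{"travel":[0,0,-0.1],"yaw":0,"hand":0},{"travel":[0,0,0],"yaw":0,"hand":0.55},{"travel":[0,0,0],"yaw":0,"hand":0.55},{"travel":[0,0,0],"yaw":0,"hand":0.55},{"travel":[0,0,-2],"yaw":0,"hand":0.55},{"travel":[0,0,-4],"yaw":0,"hand":0.55},{"travel":[0,0,-4],"yaw":0,"hand":1}]' 3
python3 - <<'E'
from h import *
A=save('side','e4.png')
print([x for x in blobs(A,'blue',15) if x[1][0]<300 and x[1][1]<220])
look('w3.png',.12)
A=cv2.imread('pics/e4.png')
for x in blobs(A,'red',15)+blobs(A,'blue',15): print(x[0],x[1],onz('side',*x[1],.03).round(3))
E
```

```text
time: 14.65
tool_pos: [0.452, 0.2504, 0.258]
ee_rot: [[0.105, 0.994, -0.001], [0.994, -0.105, -0.0], [-0.0, -0.001, -1.0]]
force: [-0.6, -0.0, -0.8]
finger_gap: 0.0564
gripper_force: 0.0
[(109, [249.9, 110.4], [245, 105, 11, 12]), (115, [227.4, 114.3], [222, 109, 11, 12]), (96, [252.9, 129.7], [245, 125, 16, 10]), (97, [231.4, 133.7], [224, 129, 15, 10])]
[0.4533 0.2509 0.2633] [ 0.994 -0.105  0.007] 14.7 [1.5 0.2 5.6] 0.0602
blue 512 [247.9, 171.7] [209, 160, 57, 51] [0.4096 0.2847 0.12  ]
blue 333 [311.2, 163.2] [287, 160, 49, 11] [0.4547 0.2859 0.12  ]
blue 1635 [221.9, 206.5] [199, 183, 47, 48] [0.3864 0.261  0.12  ]
blue 452 [309.8, 195.7] [292, 184, 41, 48] [0.4511 0.2623 0.12  ]
red 424 [266.2, 291.4] [253, 277, 23, 45] [0.4075 0.186  0.12  ]
red 354 [237.5, 359.0] [220, 354, 35, 13] [0.3723 0.1212 0.12  ]
128 [236.2, 143.1] [0.386 0.209 0.03 ]
113 [239.9, 162.8] [0.373 0.124 0.03 ]
105 [380.6, 235.6] [ 0.635 -0.265  0.03 ]
245 [386.4, 254.0] [ 0.622 -0.32   0.03 ]
109 [249.9, 110.4] [0.472 0.344 0.03 ]
115 [227.4, 114.3] [0.398 0.353 0.03 ]
96 [252.9, 129.7] [0.453 0.249 0.03 ]
97 [231.4, 133.7] [0.384 0.256 0.03 ]
100 [303.4, 261.9] [ 0.422 -0.26   0.03 ]
240 [314.8, 279.0] [ 0.429 -0.314  0.03 ]
```

```bash
python3 -m pendant '[{"travel":[-5.2,2.5,0],"yaw":0,"hand":1},{"travel":[-5.2,2.5,0],"yaw":0,"hand":1},{"travel":[-5.2,2.5,0],"yaw":0,"hand":1},{"travel":[-5.2,2.5,0],"yaw":0,"hand":1},{"travel":[-5.2,2.5,0],"yaw":0,"hand":1},{"travel":[-5.2,2.5,0],"yaw":0,"hand":1},{"travel":[-5.2,2.5,0],"yaw":0,"hand":1},{"travel":[-5.2,2.5,0],"yaw":0,"hand":1}]' 8
python3 -m pendant '[{"travel":[-5.2,2.5,0],"yaw":8.5,"hand":1},{"travel":[0,0,0],"yaw":0,"hand":1},{"travel":[0,0,0],"yaw":0,"hand":1}]'
cat >> h.py <<'E'
def bottle(f,col,X,z=.032):
    # base/cap-end of lying bottle from the wrist view: white+colour silhouette near X, extremes along the cap->band axis
    s=robot.get_state(); im=save('wrist',f)
    b=[(a,onz('wrist',*c,z,s)) for a,c,_ in blobs(im,col,100)]
    b=sorted([x for x in b if np.linalg.norm(x[1][:2]-X)<.1],key=lambda x:x[0])
    for x in b: print('  blob',x[0],x[1].round(4))
    h=cv2.cvtColor(im,cv2.COLOR_BGR2HSV); H,S,V=cv2.split(h)
    m=((S<60)&(V>130)).astype(np.uint8)
    n,l,st,ce=cv2.connectedComponentsWithStats(m)
    for i in range(1,n):
        if st[i,4]<250: continue
        p=onz('wrist',*ce[i],.044,s)
        if np.linalg.norm(p[:2]-X)<.13:
            c=cv2.findContours((l==i).astype(np.uint8),0,2)[0][0]; r=cv2.boxPoints(cv2.minAreaRect(c))
            print('  white',st[i,4],p.round(4),'corners',[onz('wrist',*q,.044,s)[:2].round(4).tolist() for q in r])
    print(np.round(s['tool_pos'],4),'yhead',round(float(np.degrees(np.arctan2(s['ee_rot'][1][1],s['ee_rot'][0][1]))),2),round(s['time'],2))
E
python3 -c "
from h import *
bottle('w4.png','red',[.625,-.3])"
```

```text
time: 15.75
tool_pos: [0.6076, -0.1861, 0.256]
ee_rot: [[0.105, 0.994, -0.001], [0.994, -0.105, 0.001], [0.001, -0.001, -1.0]]
force: [0.6, -0.3, -0.1]
finger_gap: 0.0882
gripper_force: 0.0
time: 16.12
tool_pos: [0.6266, -0.2381, 0.256]
ee_rot: [[0.25, 0.968, -0.001], [0.968, -0.25, 0.001], [0.001, -0.002, -1.0]]
force: [0.2, 0.2, -0.1]
finger_gap: 0.0879
gripper_force: 0.0
  blob 804 [ 0.6351 -0.2644  0.032 ]
  white 1436 [ 0.628 -0.292  0.044] corners [[0.6138, -0.2637], [0.6539, -0.274], [0.6449, -0.3149], [0.6032, -0.3041]]
  white 731 [ 0.6141 -0.3482  0.044 ] corners [[0.5955, -0.3331], [0.6365, -0.3436], [0.6321, -0.3637], [0.5903, -0.3529]]
[ 0.6266 -0.2381  0.256 ] yhead -14.48 16.12
```

```bash
python3 -m pendant '[{"travel":[-2,1.5,4],"yaw":0,"hand":1},{"travel":[0,0,5],"yaw":0,"hand":1},{"travel":[0,0,5],"yaw":0,"hand":1},{"travel":[0,0,2.8],"yaw":0,"hand":1},{"travel":[0,0,1],"yaw":0,"hand":1},{"travel":[0,0,0],"yaw":0,"hand":1}]' 8
python3 -m pendant '[{"travel":[0,0,0],"yaw":0,"hand":0},{"travel":[0,0,0],"yaw":0,"hand":0},{"travel":[0,0,0],"yaw":0,"hand":0},{"travel":[0,0,0],"yaw":0,"hand":0},{"travel":[0,0,0],"yaw":0,"hand":0},{"travel":[0,0,0],"yaw":0,"hand":0},{"travel":[0,0,0],"yaw":0,"hand":0},{"travel":[0,0,0],"yaw":0,"hand":0}]' 8
```

```text
time: 16.92
tool_pos: [0.6365, -0.2611, 0.0797]
ee_rot: [[0.25, 0.968, 0.0], [0.968, -0.25, -0.0], [-0.0, 0.001, -1.0]]
force: [0.1, 1.4, 0.9]
finger_gap: 0.0883
gripper_force: 0.0
time: 17.92
tool_pos: [0.6363, -0.2617, 0.079]
ee_rot: [[0.251, 0.968, 0.0], [0.968, -0.251, -0.0], [-0.0, 0.0, -1.0]]
force: [0.4, 0.6, -0.2]
finger_gap: 0.0314
gripper_force: 8.0
```

```bash
python3 -m pendant '[{"travel":[0,0,-1.5],"yaw":0,"hand":0},{"travel":[-0.5,0,-1.5],"yaw":0,"hand":0},{"travel":[-1,0,-1.5],"yaw":0,"hand":0},{"travel":[-1,0,-1.5],"yaw":0,"hand":0},{"travel":[-1,0,-1.5],"yaw":0,"hand":0},{"travel":[-1,0,-1],"yaw":0,"hand":0},{"travel":[-1,0,-0.5],"yaw":0,"hand":0},{"travel":[0,0,0],"yaw":0,"hand":0}]' 8
python3 -m pendant '[{"travel":[0,0,0],"yaw":0,"hand":0},{"travel":[0,0,0],"yaw":0,"hand":0},{"travel":[0,0,0],"yaw":0,"hand":0},{"travel":[0,0,0],"yaw":0,"hand":0},{"travel":[0,0,0],"yaw":0,"hand":0},{"travel":[0,0,0],"yaw":0,"hand":0},{"travel":[0,0,0],"yaw":0,"hand":0},{"travel":[0,0,0],"yaw":0,"hand":0}]' 3
python3 - <<'E'
from h import *
A=save('side','e5.png')
t=robot.get_state()['tool_pos']; p=proj('side',[t[0],t[1],t[2]-.06])
print(p,[x for x in blobs(A,'red',15) if abs(x[1][0]-p[0])<60])
print('vertical cap/band', proj('side',[t[0],t[1],.095]),proj('side',[t[0],t[1],.04]))
E
```

```text
time: 18.92
tool_pos: [0.6222, -0.3158, 0.1689]
ee_rot: [[0.252, 0.968, -0.0], [0.968, -0.252, -0.0], [-0.0, -0.0, -1.0]]
force: [-0.3, 1.2, -2.4]
finger_gap: 0.0316
gripper_force: 8.0
time: 19.92
tool_pos: [0.6225, -0.315, 0.169]
ee_rot: [[0.251, 0.968, 0.0], [0.968, -0.251, -0.0], [-0.0, 0.0, -1.0]]
force: [-0.6, 0.4, -1.6]
finger_gap: 0.0315
gripper_force: 3.0
[390.39887893 234.98824345] [(169, [391.7, 236.5], [385, 228, 15, 17]), (163, [386.2, 254.3], [376, 239, 24, 23])]
vertical cap/band [389.49938619 238.25091819] [386.15279151 250.38981552]
```

```bash
python3 -m pendant '[{"travel":[0,0,0.5],"yaw":0,"hand":0},{"travel":[0,0,0.4],"yaw":0,"hand":0},{"travel":[0,0,0.3],"yaw":0,"hand":0},{"travel":[0,0,0],"yaw":0,"hand":0},{"travel":[0,0,0],"yaw":0,"hand":0}]' 3
python3 -m pendant '[{"travel":[0,0,0.2],"yaw":0,"hand":0},{"travel":[0,0,0.2],"yaw":0,"hand":0},{"travel":[0,0,0],"yaw":0,"hand":0},{"travel":[0,0,0],"yaw":0,"hand":0}]' 3
```

```text
time: 20.6
tool_pos: [0.6225, -0.315, 0.1573]
ee_rot: [[0.251, 0.968, 0.0], [0.968, -0.251, -0.0], [-0.0, 0.0, -1.0]]
force: [-0.8, 0.2, 2.3]
finger_gap: 0.032
gripper_force: 3.0
time: 21.1
tool_pos: [0.6224, -0.315, 0.1528]
ee_rot: [[0.251, 0.968, -0.0], [0.968, -0.251, 0.0], [0.0, -0.0, -1.0]]
force: [-1.1, -1.2, 2.4]
finger_gap: 0.032
gripper_force: 3.0
```

```bash
python3 -m pendant '[{"travel":[0,0,0],"yaw":0,"hand":0.5},{"travel":[0,0,0],"yaw":0,"hand":0.5},{"travel":[0,0,0],"yaw":0,"hand":0.5},{"travel":[0,0,0],"yaw":0,"hand":0.5},{"travel":[0,0,0],"yaw":0,"hand":0.5}]' 3
python3 - <<'E'
from h import *
A=save('side','e5.png');t=robot.get_state()['tool_pos']
print([x for x in blobs(A,'red',15) if x[1][0]>330])
B=save('scene','e6.png');print([x for x in blobs(B,'red',15) if 200<x[1][0]<350])
p=proj('side',[t[0],t[1],.05]).astype(int);q=proj('scene',[t[0],t[1],.05]).astype(int)
cv2.imwrite('pics/d6.png',np.hstack([cv2.resize(I[r[1]-45:r[1]+45,r[0]-45:r[0]+45],None,fx=4.4,fy=4.4,interpolation=cv2.INTER_CUBIC) for I,r in((A,p),(B,q))]))
E
```

```text
time: 21.72
tool_pos: [0.6225, -0.3149, 0.153]
ee_rot: [[0.251, 0.968, -0.0], [0.968, -0.251, 0.0], [0.0, -0.0, -1.0]]
force: [-0.3, 1.0, 0.9]
finger_gap: 0.0441
gripper_force: 0.0
[(177, [390.5, 238.6], [383, 232, 16, 15]), (164, [385.5, 256.3], [374, 244, 26, 19])]
[(62, [240.7, 241.9], [233, 233, 15, 14])]
```

View pics/d6.png

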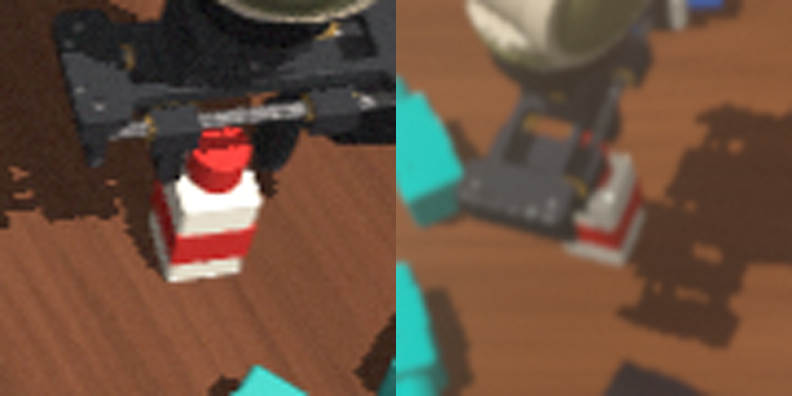

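The red bottle stands upright on the bench (side crop, cap at (218,160)). Regrasp firmly, lift, carry.

```bash
python3 -m pendant '[{"travel":[0,0,0],"yaw":0,"hand":0},{"travel":[0,0,0],"yaw":0,"hand":0},{"travel":[0,0,0],"yaw":0,"hand":0},{"travel":[0,0,-1.5],"yaw":0,"hand":0},{"travel":[0,0,-1.5],"yaw":-2.8,"hand":0},{"travel":[0,0,-2],"yaw":-2.8,"hand":0},{"travel":[0,0,-2],"yaw":-2.8,"hand":0},{"travel":[0,0,-1],"yaw":0,"hand":0}]' 20
python3 -m pendant '[{"travel":[2.6,-1.4,0],"yaw":0,"hand":0},{"travel":[4.5,-2.4,0],"yaw":0,"hand":0},{"travel":[5,-2.7,0],"yaw":0,"hand":0},{"travel":[5,-2.7,0],"yaw":0,"hand":0},{"travel":[5,-2.7,0],"yaw":0,"hand":0},{"travel":[5,-2.7,0],"yaw":0,"hand":0},{"travel":[5,-2.7,0],"yaw":0,"hand":0},{"travel":[4.5,-2.4,0],"yaw":0,"hand":0}]' 20
python3 -m pendant '[{"travel":[3,-1.6,0],"yaw":0,"hand":0},{"travel":[2,-0.9,0],"yaw":0,"hand":0},{"travel":[0,0,0],"yaw":0,"hand":0},{"travel":[0,0,0],"yaw":0,"hand":0}]' 20
python3 - <<'E'
from h import *
A=save('side','e7.png');B=save('scene','e8.png');t=robot.get_state()['tool_pos']
for n,I in(('side',A),('scene',B)):
    p=proj(n,[t[0],t[1],t[2]-.055]);print(n,p.round(1),proj(n,[t[0],t[1],t[2]-.11]).round(1),[x for x in blobs(I,'red',10) if np.hypot(*(np.array(x[1])-p))<60])
E
```

```text
time: 22.82
tool_pos: [0.6226, -0.3151, 0.2349]
ee_rot: [[0.107, 0.994, 0.002], [0.994, -0.107, -0.001], [-0.001, 0.002, -1.0]]
force: [0.3, 0.3, -2.6]
finger_gap: 0.0316
gripper_force: 20.0
time: 23.82
tool_pos: [0.4646, 0.0716, 0.2333]
ee_rot: [[0.108, 0.994, 0.0], [0.994, -0.108, 0.0], [0.0, 0.0, -1.0]]
force: [1.1, 1.3, -2.3]
finger_gap: 0.0314
gripper_force: 20.0
time: 24.32
tool_pos: [0.4464, 0.1218, 0.2331]
ee_rot: [[0.107, 0.994, 0.0], [0.994, -0.107, -0.0], [-0.0, 0.0, -1.0]]
force: [-0.2, 0.3, -2.6]
finger_gap: 0.031
gripper_force: 20.0
side [259.  118.4] [260.9 133.4] [(146, [259.5, 119.2], [253, 113, 13, 14]), (132, [262.3, 140.1], [253, 135, 19, 11]), (131, [236.1, 143.0], [230, 137, 12, 14]), (113, [239.9, 162.8], [232, 158, 17, 11])]
scene [385.8 165.7] [382.8 177.1] [(94, [379.5, 181.8], [372, 173, 17, 14])]
```

```bash
python3 -m pendant '[{"travel":[0.1,0,1.5],"yaw":0,"hand":0},{"travel":[0,0,1.5],"yaw":0,"hand":0},{"travel":[0,0,1.2],"yaw":0,"hand":0},{"travel":[0,0,0.9],"yaw":0,"hand":0},{"travel":[0,0,0.6],"yaw":0,"hand":0},{"travel":[0,0,0.4],"yaw":0,"hand":0},{"travel":[0,0,0],"yaw":0,"hand":0}]' 6
python3 -m pendant '[{"travel":[0,0,0.3],"yaw":0,"hand":0},{"travel":[0,0,0.2],"yaw":0,"hand":0},{"travel":[0,0,0.2],"yaw":0,"hand":0},{"travel":[0,0,0],"yaw":0,"hand":0}]' 3
```

```text
time: 25.3
tool_pos: [0.4462, 0.1234, 0.172]
ee_rot: [[0.107, 0.994, -0.0], [0.994, -0.107, 0.0], [0.0, -0.0, -1.0]]
force: [-0.3, -0.4, -2.2]
finger_gap: 0.0316
gripper_force: 6.0
time: 25.8
tool_pos: [0.4462, 0.1234, 0.165]
ee_rot: [[0.107, 0.994, -0.0], [0.994, -0.107, 0.0], [-0.0, -0.0, -1.0]]
force: [0.9, 0.3, -1.4]
finger_gap: 0.0316
gripper_force: 3.0
```

```bash
python3 -m pendant '[{"travel":[0,0,0.2],"yaw":0,"hand":0},{"travel":[0,0,0.2],"yaw":0,"hand":0},{"travel":[0,0,0.1],"yaw":0,"hand":0},{"travel":[0,0,0],"yaw":0,"hand":0}]' 3
```

```text
time: 26.3
tool_pos: [0.4463, 0.1234, 0.16]
ee_rot: [[0.107, 0.994, 0.0], [0.994, -0.107, 0.0], [0.0, 0.0, -1.0]]
force: [0.2, -0.3, 4.0]
finger_gap: 0.0318
gripper_force: 3.0
```

```bash
python3 -m pendant '[{"travel":[0,0,0],"yaw":0,"hand":0.55},{"travel":[0,0,0],"yaw":0,"hand":0.55},{"travel":[0,0,0],"yaw":0,"hand":0.55},{"travel":[0,0,0],"yaw":0,"hand":0.55},{"travel":[0,0,-2],"yaw":0,"hand":0.55},{"travel":[0,0,-4],"yaw":0,"hand":0.55},{"travel":[0,0,-4],"yaw":0,"hand":1},{"travel":[0,0,0],"yaw":0,"hand":1}]' 3
python3 -m pendant '[{"travel":[-5.9,0.2,0],"yaw":-6,"hand":1},{"travel":[-5.8,0.8,0],"yaw":-6,"hand":1},{"travel":[-5.8,0.8,0],"yaw":0,"hand":1},{"travel":[-5.8,0.8,0],"yaw":0,"hand":1},{"travel":[-5.8,0.8,0],"yaw":0,"hand":1},{"travel":[-5.8,0.8,0],"yaw":0,"hand":1},{"travel":[0,0,0],"yaw":0,"hand":1},{"travel":[0,0,0],"yaw":0,"hand":1}]' 8
python3 - <<'E'
from h import *
bottle('w5.png','blue',[.425,-.29])
A=save('side','e9.png')
for c in('red','blue'):print(c,[(x[0],x[1]) for x in blobs(A,c,15)])
E
```

```text
time: 27.3
tool_pos: [0.447, 0.1234, 0.2624]
ee_rot: [[0.107, 0.994, 0.005], [0.994, -0.107, 0.0], [0.001, 0.005, -1.0]]
force: [-0.5, -0.8, 0.3]
finger_gap: 0.0663
gripper_force: 0.0
time: 28.3
tool_pos: [0.5051, -0.2205, 0.2589]
ee_rot: [[-0.102, 0.995, -0.002], [0.995, 0.102, 0.001], [0.002, -0.001, -1.0]]
force: [0.3, 0.3, -0.7]
finger_gap: 0.0884
gripper_force: 0.0
  blob 730 [ 0.4384 -0.3218  0.032 ]
  blob 890 [ 0.4249 -0.2577  0.032 ]
  white 1164 [ 0.4289 -0.2843  0.044 ] corners [[0.4043, -0.2665], [0.451, -0.2588], [0.4549, -0.2988], [0.4063, -0.3069]]
  white 535 [ 0.4378 -0.343   0.044 ] corners [[0.4178, -0.3349], [0.4543, -0.3311], [0.4551, -0.3507], [0.418, -0.3546]]
[ 0.5051 -0.2205  0.2589] yhead 5.87 28.3
red [(124, [261.4, 137.5]), (130, [236.1, 143.1]), (117, [263.8, 156.7]), (108, [240.2, 162.7])]
blue [(100, [249.8, 110.7]), (111, [227.4, 114.4]), (92, [252.7, 129.6]), (97, [231.4, 133.7]), (100, [303.4, 261.9]), (241, [314.8, 279.1])]
```

```bash
python3 -m pendant '[{"travel":[-0.3,-4,0],"yaw":0,"hand":1},{"travel":[-0.4,-4,0],"yaw":0,"hand":1},{"travel":[0,0,0],"yaw":0,"hand":1},{"travel":[0,0,0],"yaw":0,"hand":1}]' 8
python3 -c "
from h import *
bottle('w6.png','blue',[.425,-.29])"
```

```text
time: 28.9
tool_pos: [0.4271, -0.2356, 0.2603]
ee_rot: [[-0.103, 0.995, 0.001], [0.995, 0.103, -0.0], [-0.001, 0.001, -1.0]]
force: [1.3, -0.0, 0.2]
finger_gap: 0.0883
gripper_force: 0.0
  blob 466 [ 0.422  -0.2548  0.032 ]
  white 1701 [ 0.4273 -0.2897  0.044 ] corners [[0.4064, -0.3219], [0.402, -0.2639], [0.4436, -0.2596], [0.4504, -0.3173]]
  white 738 [ 0.4321 -0.3423  0.044 ] corners [[0.4092, -0.3347], [0.4527, -0.3277], [0.4564, -0.3502], [0.4119, -0.3574]]
[ 0.4271 -0.2356  0.2603] yhead 5.92 28.9
```

```bash
python3 -m pendant '[{"travel":[0,0,0],"yaw":-1.5,"hand":1},{"travel":[-2,-0.8,4],"yaw":0,"hand":1},{"travel":[0,0,5],"yaw":0,"hand":1},{"travel":[0,0,5],"yaw":0,"hand":1},{"travel":[0,0,3],"yaw":0,"hand":1},{"travel":[0,0,1.1],"yaw":0,"hand":1},{"travel":[0,0,0],"yaw":0,"hand":1}]' 8
python3 -m pendant '[{"travel":[0,0,0],"yaw":0,"hand":0},{"travel":[0,0,0],"yaw":0,"hand":0},{"travel":[0,0,0],"yaw":0,"hand":0},{"travel":[0,0,0],"yaw":0,"hand":0},{"travel":[0,0,0],"yaw":0,"hand":0},{"travel":[0,0,0],"yaw":0,"hand":0},{"travel":[0,0,0],"yaw":0,"hand":0},{"travel":[0,0,0],"yaw":0,"hand":0}]' 8
```

```text
time: 29.82
tool_pos: [0.4215, -0.2571, 0.0791]
ee_rot: [[-0.129, 0.992, -0.0], [0.992, 0.129, 0.0], [0.0, -0.0, -1.0]]
force: [-0.0, -1.2, -0.0]
finger_gap: 0.088
gripper_force: 0.0
time: 30.82
tool_pos: [0.4212, -0.2571, 0.079]
ee_rot: [[-0.128, 0.992, -0.0], [0.992, 0.128, -0.0], [-0.0, -0.0, -1.0]]
force: [0.7, -0.4, 1.1]
finger_gap: 0.0319
gripper_force: 8.0
```

```bash
python3 -m pendant '[{"travel":[0,0,-1.5],"yaw":0,"hand":0},{"travel":[-0.5,0,-1.5],"yaw":0,"hand":0},{"travel":[-1,0,-1.5],"yaw":0,"hand":0},{"travel":[-1,0,-1.5],"yaw":0,"hand":0},{"travel":[-1,0,-1.5],"yaw":0,"hand":0},{"travel":[-1,0,-1],"yaw":0,"hand":0},{"travel":[-1,0,-0.5],"yaw":0,"hand":0},{"travel":[0,0,0],"yaw":0,"hand":0}]' 8
python3 -m pendant '[{"travel":[0,0,0],"yaw":0,"hand":0},{"travel":[0,0,0],"yaw":0,"hand":0},{"travel":[0,0,0],"yaw":0,"hand":0},{"travel":[0,0,0],"yaw":0,"hand":0},{"travel":[0,0,0],"yaw":0,"hand":0},{"travel":[0,0,0],"yaw":0,"hand":0},{"travel":[0,0,0],"yaw":0,"hand":0},{"travel":[0,0,0],"yaw":0,"hand":0}]' 3
cat >> h.py <<'E'
def up(col,f):
    A=save('side',f); t=robot.get_state()['tool_pos']; p=proj('side',[t[0],t[1],t[2]-.06])
    print(p.round(1),[x for x in blobs(A,col,15) if np.hypot(*(np.array(x[1])-p))<40])
E
python3 -c "
from h import *
up('blue','e10.png')"
python3 -m pendant '[{"travel":[0,0,0.5],"yaw":0,"hand":0},{"travel":[0,0,0.4],"yaw":0,"hand":0},{"travel":[0,0,0.3],"yaw":0,"hand":0},{"travel":[0,0,0],"yaw":0,"hand":0},{"travel":[0,0,0],"yaw":0,"hand":0}]' 3
```

```text
time: 31.82
tool_pos: [0.4282, -0.3121, 0.1691]
ee_rot: [[-0.128, 0.992, 0.0], [0.992, 0.128, -0.0], [-0.0, 0.0, -1.0]]
force: [0.1, -0.1, -1.8]
finger_gap: 0.0314
gripper_force: 8.0
time: 32.83
tool_pos: [0.4282, -0.3116, 0.169]
ee_rot: [[-0.128, 0.992, 0.0], [0.992, 0.128, -0.0], [-0.0, -0.0, -1.0]]
force: [-0.3, -0.0, -1.4]
finger_gap: 0.0321
gripper_force: 3.0
[314.2 261.5] [(135, [316.7, 263.1], [310, 255, 13, 16]), (139, [315.3, 281.9], [303, 272, 25, 18])]
time: 33.5
tool_pos: [0.4283, -0.3117, 0.1571]
ee_rot: [[-0.128, 0.992, 0.0], [0.992, 0.128, -0.0], [-0.0, 0.0, -1.0]]
force: [1.2, -1.4, 1.1]
finger_gap: 0.0322
gripper_force: 3.0
```

Same behaviour as the red bottle. Press it flat, release, and check that it stands free.

```bash
python3 -m pendant '[{"travel":[0,0,0.2],"yaw":0,"hand":0},{"travel":[0,0,0.2],"yaw":0,"hand":0},{"travel":[0,0,0],"yaw":0,"hand":0},{"travel":[0,0,0],"yaw":0,"hand":0}]' 3
python3 -m pendant '[{"travel":[0,0,0],"yaw":0,"hand":0.5},{"travel":[0,0,0],"yaw":0,"hand":0.5},{"travel":[0,0,0],"yaw":0,"hand":0.5},{"travel":[0,0,0],"yaw":0,"hand":0.5},{"travel":[0,0,0],"yaw":0,"hand":0.5}]' 3
python3 -c "
from h import *
up('blue','e11.png')
t=robot.get_state()['tool_pos'];print(proj('side',[t[0],t[1],.1]),proj('side',[t[0],t[1],.045]))"
```

```text
time: 34.0
tool_pos: [0.4282, -0.3116, 0.1529]
ee_rot: [[-0.128, 0.992, -0.0], [0.992, 0.128, 0.0], [0.0, -0.0, -1.0]]
force: [-0.4, -1.2, 3.3]
finger_gap: 0.0321
gripper_force: 3.0
time: 34.62
tool_pos: [0.4282, -0.3116, 0.153]
ee_rot: [[-0.128, 0.992, -0.0], [0.992, 0.128, 0.0], [0.0, -0.0, -1.0]]
force: [-0.7, 0.5, -0.1]
finger_gap: 0.0441
gripper_force: 0.0
[314.2 265.1] [(158, [316.6, 266.8], [310, 259, 14, 16]), (123, [315.9, 284.7], [303, 276, 26, 17])]
[314.18292286 263.52522169] [313.9640042  275.20551237]
```

```bash
python3 -m pendant '[{"travel":[0,0,0],"yaw":0,"hand":0},{"travel":[0,0,0],"yaw":0,"hand":0},{"travel":[0,0,0],"yaw":0,"hand":0},{"travel":[0,0,-1.5],"yaw":0,"hand":0},{"travel":[0,0,-3],"yaw":3.4,"hand":0},{"travel":[0,0,-3.5],"yaw":5,"hand":0},{"travel":[0,0,-3.5],"yaw":5,"hand":0},{"travel":[0,0,-2.5],"yaw":0,"hand":0}]' 20
python3 -m pendant '[{"travel":[3,0.2,0],"yaw":0,"hand":0},{"travel":[5,0.3,0],"yaw":0,"hand":0},{"travel":[6,0.4,0],"yaw":0,"hand":0},{"travel":[6,0.4,0],"yaw":0,"hand":0},{"travel":[6,0.4,0],"yaw":0,"hand":0},{"travel":[6,0.4,0],"yaw":0,"hand":0},{"travel":[6,0.4,0],"yaw":0,"hand":0},{"travel":[6,0.4,0],"yaw":0,"hand":0}]' 20
python3 -m pendant '[{"travel":[6,0.4,0],"yaw":0,"hand":0},{"travel":[4,0.3,0],"yaw":0,"hand":0},{"travel":[2.3,0.2,0],"yaw":0,"hand":0},{"travel":[0,0,0],"yaw":0,"hand":0},{"travel":[0,0,0],"yaw":0,"hand":0}]' 20
python3 -c "
from h import *
up('blue','e12.png')"
```

```text
time: 35.67
tool_pos: [0.4282, -0.3115, 0.2955]
ee_rot: [[0.106, 0.994, 0.001], [0.994, -0.106, -0.002], [-0.001, 0.002, -1.0]]
force: [-0.6, 0.0, -1.7]
finger_gap: 0.0312
gripper_force: 20.0
time: 36.67
tool_pos: [0.5031, 0.1249, 0.2941]
ee_rot: [[0.105, 0.994, 0.001], [0.994, -0.105, -0.0], [0.0, 0.001, -1.0]]
force: [0.6, -0.9, -2.1]
finger_gap: 0.0317
gripper_force: 20.0
time: 37.3
tool_pos: [0.525, 0.2436, 0.2934]
ee_rot: [[0.105, 0.994, 0.0], [0.994, -0.105, -0.0], [-0.0, 0.0, -1.0]]
force: [-0.3, -0.4, -3.1]
finger_gap: 0.0316
gripper_force: 20.0
[270.2  70.4] [(130, [270.9, 70.7], [265, 65, 12, 13]), (124, [273.0, 92.1], [265, 87, 17, 11])]
```

Upright. Lower from 0.293 to about 0.170, then slowly down to contact.

```bash
python3 -m pendant '[{"travel":[0.1,0,2.5],"yaw":0,"hand":0},{"travel":[0,0,3],"yaw":0,"hand":0},{"travel":[0,0,2.6],"yaw":0,"hand":0},{"travel":[0,0,1.8],"yaw":0,"hand":0},{"travel":[0,0,1.2],"yaw":0,"hand":0},{"travel":[0,0,0.7],"yaw":0,"hand":0},{"travel":[0,0,0.4],"yaw":0,"hand":0},{"travel":[0,0,0],"yaw":0,"hand":0}]' 6
python3 -m pendant '[{"travel":[0,0,0.3],"yaw":0,"hand":0},{"travel":[0,0,0.3],"yaw":0,"hand":0},{"travel":[0,0,0.2],"yaw":0,"hand":0},{"travel":[0,0,0.2],"yaw":0,"hand":0},{"travel":[0,0,0],"yaw":0,"hand":0}]' 3
```

```text
time: 38.35
tool_pos: [0.5253, 0.2453, 0.1712]
ee_rot: [[0.105, 0.994, 0.0], [0.994, -0.105, 0.0], [0.0, 0.0, -1.0]]
force: [0.5, -0.4, -2.1]
finger_gap: 0.0319
gripper_force: 6.0
time: 38.98
tool_pos: [0.5252, 0.2454, 0.1611]
ee_rot: [[0.105, 0.994, 0.0], [0.994, -0.105, 0.0], [0.0, 0.0, -1.0]]
force: [-0.3, 0.5, 3.1]
finger_gap: 0.032
gripper_force: 3.0
```

```bash
python3 -m pendant '[{"travel":[0,0,0],"yaw":0,"hand":0.55},{"travel":[0,0,0],"yaw":0,"hand":0.55},{"travel":[0,0,0],"yaw":0,"hand":0.55},{"travel":[0,0,0],"yaw":0,"hand":0.55},{"travel":[0,0,-2],"yaw":0,"hand":0.55},{"travel":[0,0,-4],"yaw":0,"hand":0.55},{"travel":[0,0,-5],"yaw":0,"hand":0.55},{"travel":[0,0,-2],"yaw":0,"hand":0.55}]' 3
python3 -m pendant '[{"travel":[0,4,0],"yaw":0,"hand":0.5},{"travel":[0,4,0],"yaw":0,"hand":0.5},{"travel":[0,0,0],"yaw":0,"hand":0.5},{"travel":[0,0,0],"yaw":0,"hand":0.5}]' 3
python3 - <<'E'
from h import *
s=robot.get_state();print(np.round(s['tool_pos'],4))
W=save('wrist','w7.png');A=save('side','e13.png')
for c in('red','blue'):print(c,[(x[0],x[1]) for x in blobs(A,c,15)])
cv2.imwrite('pics/d7.png',np.vstack([W[:400,:],cv2.resize(A[90:180,200:344],(640,400))])[:, :][::1] if False else np.hstack([cv2.resize(W,(480,300)),cv2.resize(A[80:180,200:300],(300,300))]))
E
```

```text
time: 39.98
tool_pos: [0.5256, 0.2454, 0.294]
ee_rot: [[0.105, 0.994, 0.004], [0.994, -0.105, 0.001], [0.001, 0.004, -1.0]]
force: [0.3, 0.3, -0.3]
finger_gap: 0.0484
gripper_force: 0.0
time: 40.48
tool_pos: [0.6043, 0.237, 0.2908]
ee_rot: [[0.105, 0.994, -0.001], [0.994, -0.105, -0.0], [-0.0, -0.001, -1.0]]
force: [-0.6, -0.0, 0.6]
finger_gap: 0.0442
gripper_force: 0.0
[0.6043 0.237  0.2908]
red [(122, [261.4, 137.6]), (128, [236.1, 143.1]), (117, [263.7, 156.8]), (112, [240.0, 162.7])]
blue [(106, [273.7, 106.3]), (114, [249.6, 109.7]), (115, [227.4, 114.3]), (94, [275.4, 125.3]), (95, [252.6, 128.9]), (97, [231.4, 133.7])]
```

View pics/d7.png

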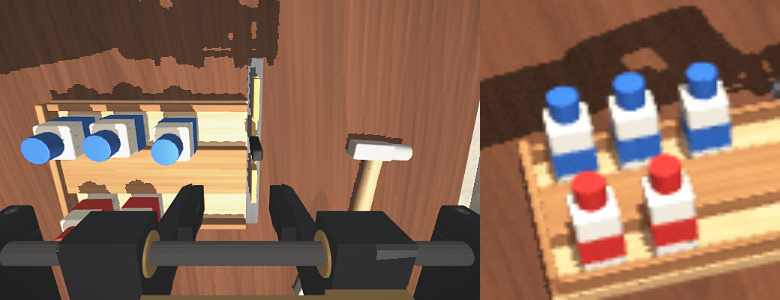

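```bash
python3 - <<'E'
from h import *
s=robot.get_state();W=cv2.imread('pics/w7.png')
V=W.max(2);m=(V<60).astype(np.uint8);m[:170]=0;m[225:]=0;m[:,:325]=0;m[:,370:]=0
n,l,st,ce=cv2.connectedComponentsWithStats(m)
for i in range(1,n):
    if st[i,4]>20:
        x,y,w,h,a=st[i];print(st[i],ce[i]);
        for r in (y,y+h-1):
            c=np.where(l[r]==i)[0].mean();print(r,c,onz('wrist',c,r,.08,s).round(4),onz('wrist',c,r,.041,s).round(4))
E
```

```text
[332 181  18  33 317] [339.44794953 193.64353312]
181 334.5 [0.6216 0.2384 0.08  ] [0.6229 0.2275 0.041 ]
213 338.0 [0.6222 0.2063 0.08  ] [0.6236 0.1911 0.041 ]
```

All five bottles stand in their lanes; the gate post top is at about (0.625, 0.214). I'll turn the tool 90° so the gripper body clears the bottles, then grip the post and slide it.

```bash
python3 -m pendant '[{"travel":[0,0,0],"yaw":-10,"hand":0.55},{"travel":[0,0,0],"yaw":-10,"hand":0.55},{"travel":[0,0,0],"yaw":-10,"hand":0.55},{"travel":[0,0,0],"yaw":-10,"hand":0.55},{"travel":[0,0,0],"yaw":-10,"hand":0.55},{"travel":[0,0,0],"yaw":-10,"hand":0.55},{"travel":[0,0,0],"yaw":-10,"hand":0.55},{"travel":[0,0,0],"yaw":-10,"hand":0.55}]' 8
python3 -m pendant '[{"travel":[0,0,0],"yaw":-10,"hand":0.55},{"travel":[-2.2,-2.1,0],"yaw":0,"hand":0.55},{"travel":[0,0,5],"yaw":0,"hand":0.55},{"travel":[0,0,0],"yaw":0,"hand":0.55}]'
python3 - <<'E'
from h import *
s=robot.get_state();print(np.round(s['tool_pos'],4));W=save('wrist','w8.png')
V=W.max(2);m=(V<60).astype(np.uint8);n,l,st,ce=cv2.connectedComponentsWithStats(m)
for i in range(1,n):
    if 60<st[i,4]<6000: print(st[i],ce[i].round(1),onz('wrist',*ce[i],.08,s).round(4))
c=robot.calibration('wrist');M=np.linalg.inv(np.array(c['mount']));R=np.array(s['ee_rot'])
for y in(.205,.213,.221):
    p=M@np.r_[R.T@(np.array([.625,y,.08])-s['tool_pos']),1];print(y,p[:2]/p[2]*c['fx']+[c['cx'],c['cy']])
E
```

```text
time: 41.58
tool_pos: [0.6041, 0.2372, 0.2915]
ee_rot: [[-0.963, 0.27, 0.0], [0.27, 0.963, 0.0], [-0.0, 0.0, -1.0]]
force: [-0.2, 0.4, -0.2]
finger_gap: 0.0486
gripper_force: 0.0
time: 42.08
tool_pos: [0.6229, 0.2137, 0.2382]
ee_rot: [[-0.994, 0.105, -0.007], [0.105, 0.994, -0.001], [0.007, -0.002, -1.0]]
force: [0.4, 0.3, -0.0]
finger_gap: 0.0484
gripper_force: 0.0
[0.6229 0.2137 0.2382]
[387   0   8  31  72] [389.6  10.8] [0.4951 0.2754 0.08  ]
[409   0  27  29 105] [418.7   5.7] [0.4942 0.2942 0.08  ]
[541   0  44   9 154] [563.5   2.4] [0.5022 0.387  0.08  ]
[442   2  40  11  98] [465.5   7.5] [0.4984 0.3243 0.08  ]
[378 173  56   3 107] [405.8 173.5] [0.6051 0.2838 0.08  ]
[304 176  61  41 748] [315.9 196.4] [0.6161 0.2145 0.08  ]
[   0  350   82   50 3462] [ 37.  377.1] [ 0.7674 -0.0671  0.08  ]
0.205 [305.04868015 208.36267381]
0.213 [315.22268998 207.36066252]
0.221 [325.41956605 206.35639919]
```

```bash
python3 -m pendant '[{"travel":[-0.3,0,4],"yaw":0,"hand":0.55},{"travel":[0,0,4],"yaw":0,"hand":0.55},{"travel":[0,0,2.5],"yaw":0,"hand":0.55},{"travel":[0,0,1],"yaw":0,"hand":0.55},{"travel":[0,0,0],"yaw":0,"hand":0.55}]' 8
python3 -m pendant '[{"travel":[0,0,0],"yaw":0,"hand":0},{"travel":[0,0,0],"yaw":0,"hand":0},{"travel":[0,0,0],"yaw":0,"hand":0},{"travel":[0,0,0],"yaw":0,"hand":0},{"travel":[0,0,0],"yaw":0,"hand":0},{"travel":[0,0,0],"yaw":0,"hand":0}]' 8
```

```text
time: 42.75
tool_pos: [0.6278, 0.2137, 0.1275]
ee_rot: [[-0.995, 0.105, 0.002], [0.105, 0.995, 0.0], [-0.002, 0.0, -1.0]]
force: [-0.4, 0.4, 0.3]
finger_gap: 0.0483
gripper_force: 0.0
time: 43.5
tool_pos: [0.6275, 0.2133, 0.1264]
ee_rot: [[-0.994, 0.105, 0.0], [0.105, 0.994, -0.0], [-0.0, -0.0, -1.0]]
force: [-1.4, -1.0, 5.2]
finger_gap: 0.0159
gripper_force: 8.0
```

Gripped: the 15.9 mm gap matches the 16 mm post. Now slide it.

```bash
python3 -m pendant '[{"travel":[0,-0.5,0],"yaw":0,"hand":0},{"travel":[0,-0.8,0],"yaw":0,"hand":0},{"travel":[0,-0.9,0],"yaw":0,"hand":0},{"travel":[0,-0.9,0],"yaw":0,"hand":0},{"travel":[0,-0.6,0],"yaw":0,"hand":0},{"travel":[0,-0.3,0],"yaw":0,"hand":0},{"travel":[0,0,0],"yaw":0,"hand":0}]' 8
python3 -m pendant '[{"travel":[0,-0.2,0],"yaw":0,"hand":0},{"travel":[0,-0.2,0],"yaw":0,"hand":0},{"travel":[0,0,0],"yaw":0,"hand":0}]' 8
```

```text
time: 44.38
tool_pos: [0.6232, 0.1728, 0.1264]
ee_rot: [[-0.994, 0.105, 0.0], [0.105, 0.994, -0.0], [-0.0, -0.0, -1.0]]
force: [-1.1, -1.7, 5.7]
finger_gap: 0.0162
gripper_force: 8.0
time: 44.75
tool_pos: [0.6228, 0.1691, 0.1264]
ee_rot: [[-0.994, 0.105, 0.0], [0.105, 0.994, 0.0], [-0.0, 0.0, -1.0]]
force: [-1.8, 0.4, 5.5]
finger_gap: 0.016
gripper_force: 8.0
```

```bash
for i in 1 2; do :; done; python3 -m pendant '[{"travel":[0,-0.2,0],"yaw":0,"hand":0},{"travel":[0,-0.2,0],"yaw":0,"hand":0},{"travel":[0,0,0],"yaw":0,"hand":0}]' 8
python3 -m pendant '[{"travel":[0,-0.2,0],"yaw":0,"hand":0},{"travel":[0,-0.1,0],"yaw":0,"hand":0},{"travel":[0,0,0],"yaw":0,"hand":0}]' 8
```

```text
time: 45.12
tool_pos: [0.6224, 0.1664, 0.1263]
ee_rot: [[-0.994, 0.105, 0.001], [0.105, 0.994, 0.002], [-0.001, 0.002, -1.0]]
force: [0.6, 6.9, 3.7]
finger_gap: 0.0161
gripper_force: 8.0
time: 45.5
tool_pos: [0.6222, 0.1648, 0.1263]
ee_rot: [[-0.994, 0.105, 0.002], [0.105, 0.994, 0.005], [-0.002, 0.005, -1.0]]
force: [3.5, 15.6, 2.6]
finger_gap: 0.0186
gripper_force: 8.0
```

The stop is reached: the force rises and the post is at the rack's middle. Release, lift away and look.

```bash
python3 -m pendant '[{"travel":[0,0.2,0],"yaw":0,"hand":0.45},{"travel":[0,0,0],"yaw":0,"hand":0.5},{"travel":[0,0,0],"yaw":0,"hand":0.5},{"travel":[0,0,0],"yaw":0,"hand":0.5},{"travel":[0,0,-3],"yaw":0,"hand":0.5},{"travel":[0,0,-5],"yaw":0,"hand":0.5},{"travel":[0,0,-5],"yaw":0,"hand":0.5},{"travel":[0,0,0],"yaw":0,"hand":0.5}]' 8
python3 -m pendant '[{"travel":[-4,0,-2],"yaw":0,"hand":0.5},{"travel":[-3,-5,-1],"yaw":0,"hand":0.5},{"travel":[0,-6,0],"yaw":0,"hand":0.5},{"travel":[0,-6,0],"yaw":0,"hand":0.5},{"travel":[0,0,0],"yaw":0,"hand":0.5},{"travel":[0,0,0],"yaw":0,"hand":0.5}]' 8
python3 - <<'E'
from h import *
A=save('side','e14.png');B=save('scene','e15.png')
print([(x[0],x[1]) for c in('red','blue') for x in blobs(A,c,15)])
cv2.imwrite('pics/d8.png',np.hstack([cv2.resize(A[70:190,195:345],(450,360),interpolation=cv2.INTER_CUBIC),cv2.resize(B[145:265,350:460],(330,360),interpolation=cv2.INTER_CUBIC)]))
E
```

```text
time: 46.5
tool_pos: [0.6232, 0.1647, 0.2602]
ee_rot: [[-0.994, 0.105, 0.008], [0.105, 0.994, 0.001], [-0.007, 0.001, -1.0]]
force: [-1.0, -0.1, -0.2]
finger_gap: 0.0439
gripper_force: 0.0
time: 47.25
tool_pos: [0.674, -0.0112, 0.2851]
ee_rot: [[-0.994, 0.105, -0.001], [0.105, 0.994, 0.001], [0.001, 0.0, -1.0]]
force: [-0.1, -0.0, -0.4]
finger_gap: 0.0441
gripper_force: 0.0
[(130, [261.4, 137.4]), (131, [236.1, 143.0]), (115, [263.8, 156.8]), (113, [239.9, 162.8]), (104, [273.7, 106.4]), (109, [249.7, 109.8]), (105, [227.6, 114.6]), (97, [275.6, 125.3]), (94, [252.6, 129.0]), (93, [231.5, 133.8])]
```

View pics/d8.png

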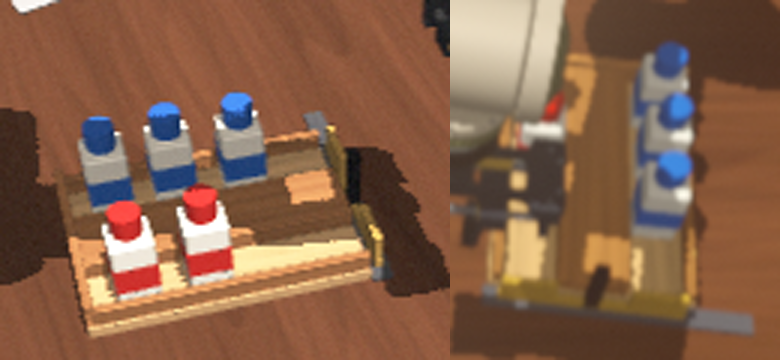

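The panels cover both mouths, the post is at the rack's middle and all five bottles are upright in their lanes. The arm is clear.

```bash
python3 -c "
from workcell import robot
print(robot.finish_job())"
```

```text
the job is handed in; nothing more can be done
None
```

The three fallen bottles (one red, two blue) stand upright in their colour lanes beside the two that never fell, the gate is slid to its stop, and the job is handed in at about 47 s; the hand-in gave no verdict.

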